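# Lay up two breakfast trays

## Task

Lay up the two breakfast trays: on the oblong tray stand the egg cup on the round mat and the salt shaker on the square mat; on the round tray stand the milk jug on the square mat and the small jam jar on the round mat, each upright in the middle of its mat. Set them down without dropping or tipping anything, and leave the large jar and the pepper mill where they are.

Things in the scene. Friction and masses are not known exactly. Their poses are not given: they have to be found in the camera images.
- egg_cup: white china egg cup holding a brown boiled egg (one rigid piece), 75 mm tall with the egg's rounded top. Foot 44 mm across, thin stem, then the cup with upright sides 48 mm across between 30 and 52 mm height: grip it there. About 0.12 kg. Origin: centre of the foot's underside, z up, round about z
- salt_shaker: small white china salt shaker with a domed steel top, 72 mm tall, upright sides 40 mm across up to 52 mm height. About 0.11 kg. Origin: centre of its underside, z up, round about z
- milk_jug: small open white china milk jug, 73 mm tall, body 58 mm across with upright sides from 18 to 55 mm height, 54 mm at the mouth, foot 48 mm, wall 4 mm. A loop handle on its +y side reaches to 53 mm from the axis (22 to 56 mm height) and a small spout on its -y side to 37 mm (at the rim): grip it across its x axis, or by the wall. About 0.16 kg. Origin: centre of its underside on the axis of the body, z up
- small_jar: small round jam jar of amber glass with a paper band and a brass lid, straight-sided, 48 mm across and 56 mm tall. About 0.13 kg. Origin: centre of its underside, z up, round about z
- oblong_tray_disc_mat: thin cork mat, a disc 74 mm across, 4 mm thick, lying fixed in the oblong dark wooden tray (250 x 150 mm, low rim 16 mm high over the counter, 6 mm thick, fixed to the counter; mats lie along its length), beside the square mat (centres 120 mm apart). Origin: centre of its underside, 6 mm above the counter (the tray's floor); its top is 10 mm above the counter. z up; the line between the tray's two mats is its x axis, either way round
- oblong_tray_square_mat: thin cork mat, a square 74 x 74 mm, 4 mm thick, lying fixed in the oblong dark wooden tray (250 x 150 mm, low rim 16 mm high over the counter, 6 mm thick, fixed to the counter; mats lie along its length), beside the round mat (centres 120 mm apart). Origin: centre of its underside, 6 mm above the counter (the tray's floor); its top is 10 mm above the counter. z up; the line between the tray's two mats is its x axis, either way round
- round_tray_disc_mat: thin cork mat, a disc 74 mm across, 4 mm thick, lying fixed in the round dark wooden tray (250 mm across, low rim 16 mm high over the counter, 6 mm thick, fixed to the counter), beside the square mat (centres 120 mm apart). Origin: centre of its underside, 6 mm above the counter (the tray's floor); its top is 10 mm above the counter. z up; the line between the tray's two mats is its x axis, either way round
- round_tray_square_mat: thin cork mat, a square 74 x 74 mm, 4 mm thick, lying fixed in the round dark wooden tray (250 mm across, low rim 16 mm high over the counter, 6 mm thick, fixed to the counter), beside the round mat (centres 120 mm apart). Origin: centre of its underside, 6 mm above the counter (the tray's floor); its top is 10 mm above the counter. z up; the line between the tray's two mats is its x axis, either way round
- large_jar: large jam jar of the same kind as the small one, 68 mm across and 88 mm tall, standing loose among the things to be moved; it is not wanted and stays where it is. Origin: centre of its underside, z up
- pepper_mill: dark turned-wood pepper mill, 48 mm across at the foot, 102 mm tall, standing loose behind the things to be moved; it is not wanted and stays where it is. Origin: centre of its underside, z up

How it is judged:
By the outcome, as a careful person would: the job done as asked, in the order asked, and still so for the second after the job is handed in, with the robot touching nothing.
It also fails if it takes over 125 s, if anything falls off the work surface, if the arm or the gripper's body presses on something with over 40 N, if the wrist force passes 120 N, or if a joint passes its speed limit or range.

## Robot

A 6-joint arm with a two-finger parallel gripper is mounted at the origin on the work surface. World frame = base frame: x ahead of the robot, y to its left, z up, the work surface at z = 0. Lengths are in m, angles in rad, forces in N, time in s.
With the tool pointing down it reaches from about 0.325 to 1 m from the base axis. Payload 5.1 kg.
Tool frame: the origin (TCP) lies between the finger pads; the fingertips stand 11 mm ahead of it and the grasp point (between the pads) lies 8 mm behind it; z points along the fingers, y is the direction in which the jaws open and shut (so a half turn about z gives the same grasp; the last joint's range is limited). The gripper opens to 85 mm and grips with 20 to 120 N. Pads are 22 mm wide; open, the fingers measure 114 mm over their backs; the gripper's body (76 mm by 85 mm) begins 54 mm behind the grasp point. The pads swing forward as they close: fully open they stand 13 mm farther back than shut.
Start: joints at [1.092, 0.124, 1.65, -0, 1.367, -0.083], TCP at [0.251, 0.6, 0.242] pointing down, gripper open.
Joint ranges: [-2.61, 2.61], [-1.02, 2.33], [0.03, 2.71], [-1.35, 4.49], [0.32, 2.68], [-2.91, 2.91]. Speed limits (rad/s): [2.57, 2.57, 3.14, 3.14, 3.14, 3.14].

## Interface

Orientations are given as a unit quaternion [x, y, z, w].
In Python, from cell import read_state, vision, job gives the robot as it stands.
- The arm moves only by the tool step_arm, never from a script. Its argument "steps" is a list of rows, each an object with "xyz": the shift along the tool's x, y, z in units of 0.2 m (1.0 is 0.2 m), a list of three; "rot": the turn, a rotation vector about the tool's x, y, z in units of 180 degrees (1.0 is 180 degrees), a list of three; "jaw": the closure, from -1 (fully open) to 1 (shut), so that 0 is half open. A call has 1 to 5 rows; each row is the pose to reach, as a shift and turn from the pose commanded when the call began, along the tool's axes at that moment, turning the shorter way round; what a row does not reach only later rows make up. A row lasts 1/12 s, in which the tool goes at most 41.7 mm and 7.16 degrees, less where a joint would pass 70% of its speed; a pose out of reach is approached as far as the arm can. A call with a number of a shift or a turn outside -1 to 1 is refused whole. A call with a gripper value outside its range is refused whole. The fingers move at their own pace and stop on an object; "grip_force" is the grip in N (left out, the last holds). Time passes only in rows, so rows that repeat a pose let the fingers close. It gives the time, the measured TCP pose, the force and the opening at its end, in the units of the state.
- read_state(): the state, without advancing time (a new reading comes with each control period).
- vision.read_camera(name): name is "side" or "top"; returns a dict with "pixels" (480x640x3 uint8, red, green, blue), "intrinsics" (3x3 intrinsics, pixels), "dist_coeffs" ([k1, k2, p1, p2, k3] as OpenCV has them; the pictures are not rectified), "view" (4x4, takes a point from world to camera coordinates). Camera axes: x right, y down, z forward; pixel columns grow to the right and rows downward; lengths in m; the calibration is good to about 2 mm. A picture is of the moment at which its call begins. There is no depth.
- job.sign_off(): hands the job in, once; it reports no verdict.
The state is a dict: "time_s": time; "qpos": joint angles; "dq": joint speeds; "joint_efforts": joint torques, N m; "tcp_pos": TCP position; "tool_rot": TCP orientation; "wrist_force": force on the tool from outside, world axes, zero at the start; "torque": the same for the moment, N m; "opening": finger opening in m.
Only numpy, scipy, OpenCV 4.12 (cv2) and the standard library are available. Lean on these libraries where they do the work, as an engineer would, in place of code of your own. Each camera call takes 0.05 s, during which the arm holds its last target.

## Working session

There is one attempt and no reset: what is moved stays moved. The work goes in short steps, Python scripts to look and compute and a tool call to move; the robot and the scene stay as the last step left them, time stands still between calls to the robot, and variables do not carry over. Pictures are saved under pics/ and viewed, and the job is handed in when it is done.

Besides the shell and the picture viewer there is one more tool, called after "Call:" as name(argument=value, ...) on one line, values as JSON. step_arm: Moves the arm, as the interface text tells. Its arguments: {"type":"object","properties":{"steps":{"type":"array","items":{"type":"object","properties":{"xyz":{"type":"array","items":{"type":"number","minimum":-1,"maximum":1}},"rot":{"type":"array","items":{"type":"number","minimum":-1,"maximum":1}},"jaw":{"type":"number"}}}},"grip_force":{"type":"number"}},"required":["steps"]}

```bash
ls; mkdir -p pics
python3 - <<'E'
from cell import read_state, vision
import cv2,json
print(read_state())
for n in("top","side"):
    c=vision.read_camera(n); cv2.imwrite(f"pics/{n}0.png",c["pixels"][:,:,::-1]); print(n,c["intrinsics"],c["dist_coeffs"],c["view"])
E
```

```text
pics
{'time_s': 0.0, 'qpos': array([ 1.09237563e+00,  1.24524267e-01,  1.65169982e+00,  2.93498139e-05,
        1.36746159e+00, -8.25759653e-02]), 'dq': array([-4.73587097e-04, -6.12119846e-05,  3.52598315e-04,  9.96716629e-05,
        2.23563884e-04,  1.35419663e-04]), 'joint_efforts': array([-4.86375047e-04, -4.23616326e+01, -3.65445328e+01, -1.98556631e-05,
        6.71608068e-03, -2.64253822e-05]), 'tcp_pos': array([0.25036573, 0.59921018, 0.24102532]), 'tool_rot': array([ 1.96635494e-01,  9.80476102e-01, -1.00163414e-03, -3.03518631e-04]), 'wrist_force': array([-0.05663924, -0.3479862 , -0.08525728]), 'torque': array([ 0.04558127, -0.0304959 ,  0.04150115]), 'opening': 0.08521439152147994}
top [[435.77009433   0.         318.76269006]
 [  0.         435.77009433 233.96132533]
 [  0.           0.           1.        ]] [-0.05624859  0.          0.          0.          0.        ] [[-9.22049328e-03 -9.99957412e-01  3.95297355e-04 -1.25863030e-02]
 [-9.95506994e-01  9.14219984e-03 -9.42456601e-02  5.79334593e-01]
 [ 9.42380325e-02 -1.26251276e-03 -9.95548893e-01  9.89818070e-01]
 [ 0.00000000e+00  0.00000000e+00  0.00000000e+00  1.00000000e+00]]
side [[433.14136283   0.         317.81979612]
 [  0.         433.14136283 236.21308773]
 [  0.           0.           1.        ]] [0.0268128 0.        0.        0.        0.       ] [[ 0.86351596 -0.50427431  0.0068995  -0.51967725]
 [-0.27920357 -0.48940975 -0.82614978  0.22151464]
 [ 0.41998279  0.71146716 -0.56340832  0.57779503]
 [ 0.          0.          0.          1.        ]]
```

View pics/top0.png

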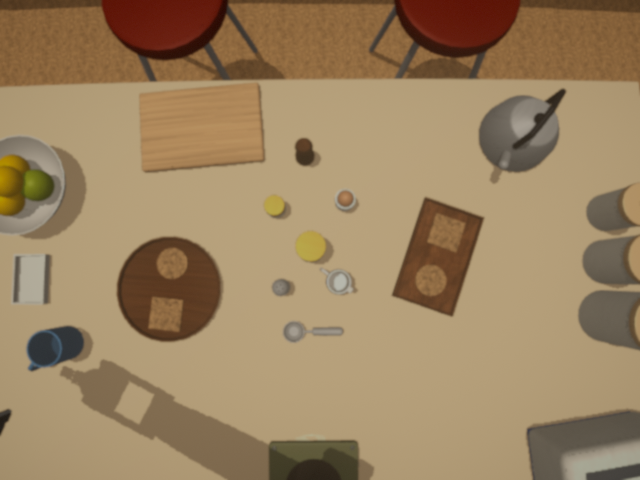

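View pics/side0.png

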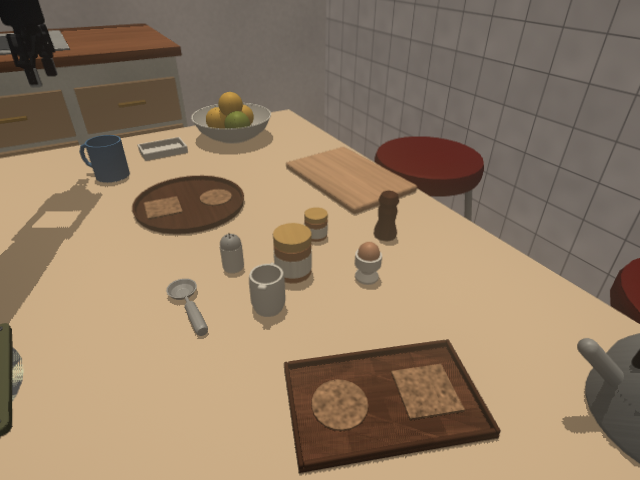

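```bash
cat > h.py <<'E'
import numpy as np, cv2
from cell import read_state, vision
def cam(n): return vision.read_camera(n)
def proj(c,P):
    V=np.array(c["view"]); r,_=cv2.Rodrigues(V[:3,:3])
    return cv2.projectPoints(np.array(P,float).reshape(-1,3),r,V[:3,3],np.array(c["intrinsics"]),np.array(c["dist_coeffs"]))[0].reshape(-1,2)
def unproj(c,uv,z):
    V=np.array(c["view"]); p=cv2.undistortPoints(np.array(uv,float).reshape(-1,1,2),np.array(c["intrinsics"]),np.array(c["dist_coeffs"])).reshape(-1,2)
    d=np.c_[p,np.ones(len(p))]@V[:3,:3]; o=-V[:3,:3].T@V[:3,3]
    return o+d*((z-o[2])/d[:,2])[:,None]
def crop(c,x,y,w,h,s,name,draw=None):
    im=np.ascontiguousarray(c["pixels"][y:y+h,x:x+w,::-1]); im=cv2.resize(im,None,fx=s,fy=s,interpolation=cv2.INTER_CUBIC)
    if draw is not None:
        for P,col in draw:
            q=((proj(c,P)-[x,y]+.5)*s).astype(int); cv2.polylines(im,[q.reshape(-1,1,2)],False,col,1)
    else:
        for gx in range((x//10+1)*10,x+w,10): cv2.putText(im,str(gx),(int((gx-x+.5)*s)-10,10),0,.35,(0,0,255)); cv2.line(im,(int((gx-x+.5)*s),12),(int((gx-x+.5)*s),18),(0,0,255))
        for gy in range((y//10+1)*10,y+h,10): cv2.putText(im,str(gy),(0,int((gy-y+.5)*s)),0,.35,(0,0,255))
    cv2.imwrite("pics/"+name,im)
E
python3 - <<'E'
from h import *
import pickle
t=cam("top");s=cam("side")
crop(t,255,125,110,80,7,"t_a.png");crop(t,255,180,110,120,5,"t_b.png")
crop(s,210,180,200,145,4,"s_a.png")
pickle.dump((t,s),open("c0.pkl","wb"))
# mats: segment by brightness
import cv2
for nm,c,rois in (("top",t,[("oblong",390,195,95,120),("round",115,235,110,105)]),("side",s,[("oblong",280,340,215,125),("round",130,175,120,55)])):
    hsv=cv2.cvtColor(c["pixels"],cv2.COLOR_RGB2HSV)
    for n,x,y,w,h in rois:
        v=hsv[y:y+h,x:x+w,2].astype(np.uint8)
        print(nm,n,np.percentile(v,[5,25,50,75,90]))
E
```

```text
top oblong [ 92. 105. 142. 181. 183.]
top round [ 82.  91.  95. 150. 181.]
side oblong [ 56.  84.  98. 157. 202.]
side round [ 65.  86.  89. 150. 200.]
```

View pics/t_b.png

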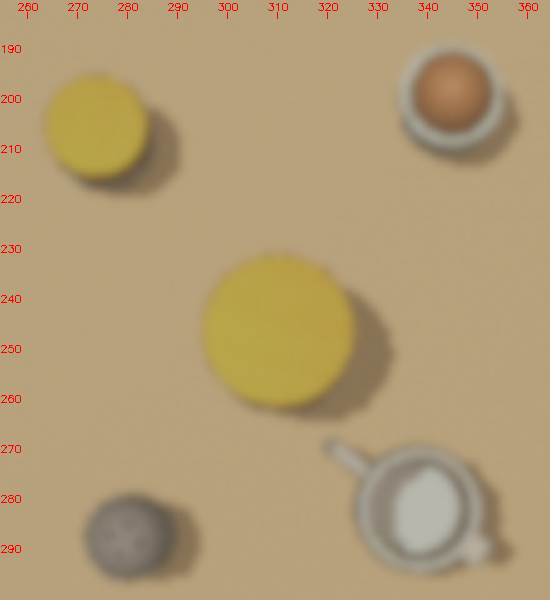

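View pics/s_a.png

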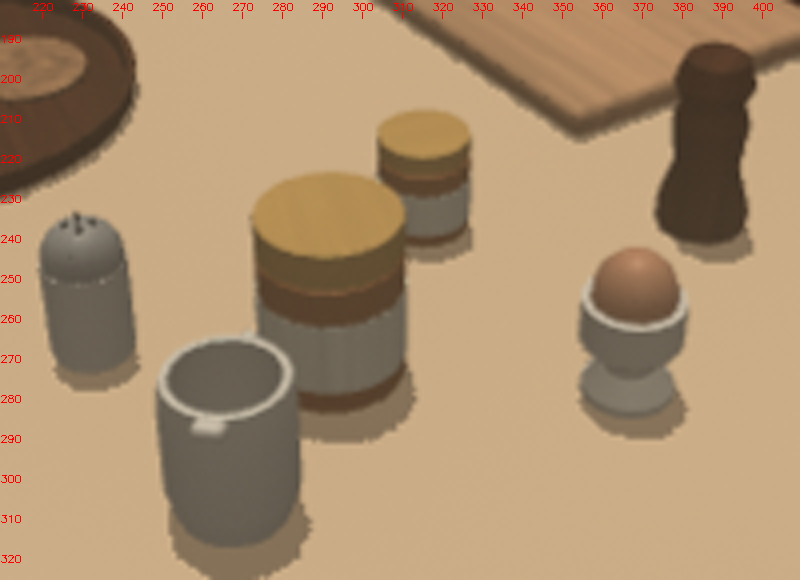

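Run:
```python
from h import *
import pickle
t,s=pickle.load(open("c0.pkl","rb"))
for n,z,a,b in [("jar",.056,(273.7,205),(315,213)),("large",.088,(309.7,246.3),(291.7,233.3)),("egg",.052,(344.8,199.8),(368,252.8)),("jug",.073,(338,281.3),(266,273.7)),]:
    print(n,unproj(t,[a],z)[0][:2].round(4),unproj(s,[b],z)[0][:2].round(4))
print("salt",unproj(t,[(280,287.3)],.06)[0][:2])
print("handle",unproj(t,[(320.5,268)],.05)[0],"spout",unproj(t,[(352,290)],.073)[0])
for nm,c,rois in (("top",t,[("oblong",395,200,85,110),("round",125,240,92,95)]),("side",s,[("oblong",300,355,170,85),("round",140,182,97,38)])):
    g=c["pixels"].astype(np.uint8)
    for n,x,y,w,h in rois:
        sub=g[y:y+h,x:x+w]; v=cv2.GaussianBlur(sub,(3,3),0).max(2)
        thr,m=cv2.threshold(v,0,255,cv2.THRESH_OTSU)
        m=cv2.morphologyEx(m,cv2.MORPH_OPEN,np.ones((3,3)));m=cv2.morphologyEx(m,cv2.MORPH_CLOSE,np.ones((3,3)))
        cs,_=cv2.findContours(m,cv2.RETR_EXTERNAL,cv2.CHAIN_APPROX_NONE)
        for q in cs:
            A=cv2.contourArea(q)
            if A<150: continue
            W=unproj(c,q.reshape(-1,2)+[x,y],.010)[:,:2]
            M=cv2.minAreaRect((W*1000).astype(np.float32)); mo=cv2.moments((W*1000).astype(np.float32)); print(nm,n,thr,"cen",(mo['m10']/mo['m00'],mo['m01']/mo['m00']),"rect",M)
```

```text
jar [0.6439 0.0844] [0.6451 0.0863]
large [0.5465 0.0022] [0.5489 0.0014]
egg [ 0.6551 -0.0784] [ 0.6623 -0.0736]
jug [ 0.4695 -0.0594] [ 0.47   -0.0609]
salt [0.45711345 0.06989454]
handle [ 0.49953993 -0.0211103   0.05      ] spout [ 0.45008751 -0.09000036  0.073     ]
top oblong 136.0 cen (411.559071965119, -221.69279148232087) rect ((415.9822692871094, -232.95115661621094), (75.50210571289062, 27.950448989868164), 89.23391723632812)
top oblong 136.0 cen (470.71804393446376, -280.6445142421522) rect ((469.4027404785156, -280.82745361328125), (69.0302963256836, 66.00782775878906), 88.41947937011719)
top oblong 136.0 cen (458.7095740149614, -377.4412506868899) rect ((486.47271728515625, -369.021240234375), (57.305824279785156, 174.3473358154297), 87.68878173828125)
top oblong 136.0 cen (581.8598349221099, -319.9547786656348) rect ((582.923828125, -321.58892822265625), (71.29193878173828, 70.4241943359375), 70.96038055419922)
top oblong 136.0 cen (647.6804512983452, -370.4285831112875) rect ((641.6171875, -356.25732421875), (97.56341552734375, 36.49834060668945), 89.64253234863281)
t
[... 955 characters left out ...]
45.53129577636719), 89.64222717285156)
side oblong 115.0 cen (471.4924271367542, -279.3253608027198) rect ((471.7886962890625, -279.1999816894531), (72.51876831054688, 72.53964233398438), 60.07379150390625)
side oblong 115.0 cen (585.4769676353025, -319.9227616376454) rect ((584.8047485351562, -319.976318359375), (74.81280517578125, 75.27104187011719), 70.34077453613281)
side round 116.0 cen (396.94234113516853, 348.91246005188725) rect ((396.80712890625, 349.29931640625), (74.6667251586914, 73.60150146484375), 82.50904083251953)
side round 116.0 cen (516.2679967049357, 335.13375158209175) rect ((516.638916015625, 334.3284606933594), (69.85063934326172, 72.43534851074219), 20.91381072998047)
```

Run:
```python
from h import *
import pickle
t,s=pickle.load(open("c0.pkl","rb"))
print("foot",unproj(s,[(366.5,276.5)],.002), "mill", unproj(s,[(385,235)],.0),unproj(t,[(303.5,146)],.102))
a=np.linspace(0,6.3,40)
def circ(p,r,z): return np.c_[p[0]+r*np.cos(a),p[1]+r*np.sin(a),0*a+z]
def L(p,prof,col): return [(circ(p,r,z),col) for r,z in prof]
R=(0,0,255);G=(0,200,0);B=(255,0,0)
d=L((.658,-.076),[(.022,0),(.024,.03),(.024,.052)],R)+L((.457,.0705),[(.02,0),(.02,.052)],G)+L((.6445,.0853),[(.024,0),(.024,.056)],B)+L((.470,-.060),[(.024,0),(.029,.018),(.029,.055),(.027,.073)],R)+L((.5475,.002),[(.034,0),(.034,.088)],G)
th=np.radians(54);u=np.array([np.cos(th),np.sin(th)])
d+=[(np.array([[.47+u[0]*k,-.06+u[1]*k,.05 if k>0 else .073] for k in (-.037,0,.053)]),G)]
crop(t,255,180,110,120,5,"t_o.png",d); crop(s,210,180,200,145,4,"s_o.png",d)
```

```text
foot [[ 0.65966096 -0.07861985  0.002     ]] mill [[0.77510366 0.01565639 0.        ]] [[0.76765958 0.01410098 0.102     ]]
```

View pics/t_o.png

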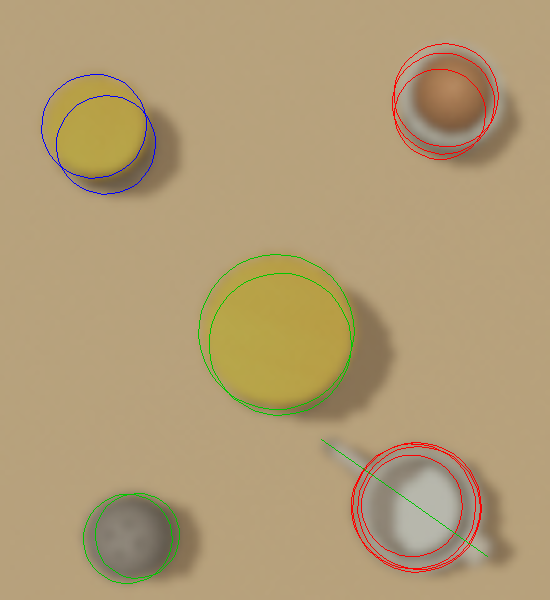

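View pics/s_o.png

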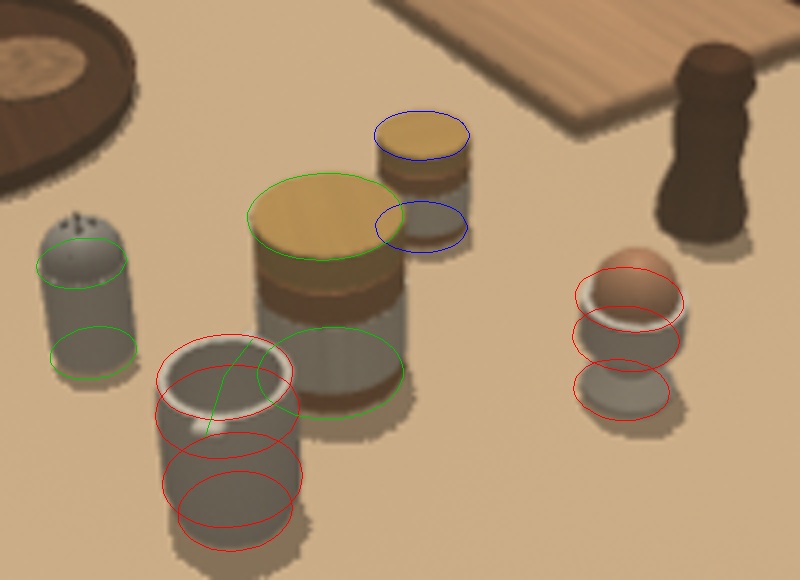

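```bash
cat >> h.py <<'E'
from scipy.spatial.transform import Rotation as Ro
def go(*tg,psi=67.3):
    st=read_state(); p=st["tcp_pos"]; R=Ro.from_quat(st["tool_rot"]); y=R.as_matrix()[:,1]
    print("t",st["time_s"],"pos",p.round(4),"psi",np.degrees(np.arctan2(y[1],y[0])).round(2),"open",round(st["opening"],4),"F",st["wrist_force"].round(1),"q",st["qpos"].round(2))
    a=np.radians(psi); yv=np.array([np.cos(a),np.sin(a),0]); zv=np.array([0,0,-1.]); T=np.c_[np.cross(yv,zv),yv,zv]
    rv=(R.inv()*Ro.from_matrix(T)).as_rotvec()
    for q in tg:
        d=R.inv().apply(np.array(q)-p); print(q,"xyz",(d/.2).round(3),"mm",(np.linalg.norm(d)*1000).round(1),"rot",(rv/np.pi).round(4))
E
python3 -c "
from h import *
go((.657,-.079,.16),(.657,-.079,.03))"
```

```text
t 0.2 pos [0.2505 0.5994 0.2415] psi 67.32 open 0.0858 F [-0.5  1.  -0.1] q [ 1.09  0.12  1.65  0.    1.37 -0.08]
(0.657, -0.079, 0.16) xyz [-3.183 -2.346  0.41 ] mm 795.1 rot [-0.0004 -0.      0.0001]
(0.657, -0.079, 0.03) xyz [-3.183 -2.345  1.06 ] mm 818.7 rot [-0.0004 -0.      0.0001]
```

Call:
step_arm(steps=[{"xyz":[-0.1,-0.07,0.0],"jaw":-1},{"xyz":[-0.25,-0.18,0.02],"jaw":-1},{"xyz":[-0.4,-0.3,0.04],"jaw":-1},{"xyz":[-0.57,-0.42,0.06],"jaw":-1},{"xyz":[-0.74,-0.54,0.08],"jaw":-1}], grip_force=40)

```text
schema error: expected keys xyz, rot, jaw
```

Call:
step_arm(steps=[{"xyz":[-0.16,-0.12,0.02],"jaw":-1},{"xyz":[-0.32,-0.24,0.04],"jaw":-1},{"xyz":[-0.48,-0.36,0.06],"jaw":-1},{"xyz":[-0.64,-0.48,0.08],"jaw":-1},{"xyz":[-0.8,-0.59,0.1],"jaw":-1}])

```text
schema error: expected keys xyz, rot, jaw
```

Call:
step_arm(steps=[{"xyz":[-0.16,-0.12,0.02],"jaw":-1},{"xyz":[-0.32,-0.24,0.04],"jaw":-1},{"xyz":[-0.48,-0.36,0.06],"jaw":-1},{"xyz":[-0.64,-0.48,0.08],"jaw":-1},{"xyz":[-0.8,-0.59,0.1],"jaw":-1}])

```text
schema error: expected keys xyz, rot, jaw
```

Call:
step_arm(steps=[{"xyz":[-0.16,-0.12,0.02],"jaw":-1},{"xyz":[-0.32,-0.24,0.04],"jaw":-1},{"xyz":[-0.48,-0.36,0.06],"jaw":-1},{"xyz":[-0.6,-0.46,0.08],"jaw":-1},{"xyz":[-0.7,-0.53,0.1],"jaw":-1}])

```text
schema error: expected keys xyz, rot, jaw
```

```bash
python3 -c "
from h import *
t=cam('top');crop(t,255,100,180,150,4,'t1.png')
go((.657,-.079,.16),(.657,-.079,.03))"
```

```text
t 0.25 pos [0.2505 0.5995 0.2417] psi 67.32 open 0.0855 F [ 0.4 -0.9  0.4] q [ 1.09  0.12  1.65  0.    1.37 -0.08]
(0.657, -0.079, 0.16) xyz [-3.183 -2.346  0.411] mm 795.2 rot [-0.0003 -0.      0.0001]
(0.657, -0.079, 0.03) xyz [-3.183 -2.345  1.061] mm 818.8 rot [-0.0003 -0.      0.0001]
```

View pics/t1.png

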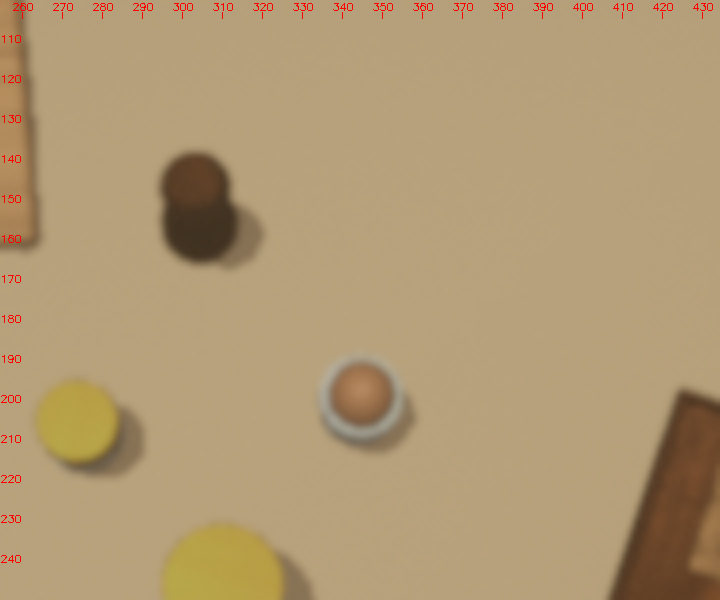

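Call:
step_arm(steps=[{"xyz":[-0.1,-0.07,0.0],"rot":[0,0,0],"jaw":-1},{"xyz":[-0.25,-0.18,0.02],"rot":[0,0,0],"jaw":-1},{"xyz":[-0.4,-0.3,0.04],"rot":[0,0,0],"jaw":-1},{"xyz":[-0.57,-0.42,0.06],"rot":[0,0,0],"jaw":-1},{"xyz":[-0.74,-0.54,0.08],"rot":[0,0,0],"jaw":-1}], grip_force=40)

```text
time_s: 0.67
tcp_pos: [0.3457, 0.4418, 0.2261]
tool_rot: [0.196, 0.981, 0.0, 0.0]
wrist_force: [0.5, -0.1, 0.6]
opening: 0.0855
```

Call:
step_arm(steps=[{"xyz":[-0.16,-0.12,0.02],"rot":[0,0,0],"jaw":-1},{"xyz":[-0.32,-0.24,0.04],"rot":[0,0,0],"jaw":-1},{"xyz":[-0.48,-0.36,0.06],"rot":[0,0,0],"jaw":-1},{"xyz":[-0.64,-0.48,0.08],"rot":[0,0,0],"jaw":-1},{"xyz":[-0.8,-0.59,0.1],"rot":[0,0,0],"jaw":-1}])

```text
time_s: 1.08
tcp_pos: [0.448, 0.2708, 0.2063]
tool_rot: [0.197, 0.98, 0.0, 0.0]
wrist_force: [0.2, 1.1, 0.6]
opening: 0.0854
```

Call:
step_arm(steps=[{"xyz":[-0.16,-0.12,0.02],"rot":[0,0,0],"jaw":-1},{"xyz":[-0.32,-0.24,0.04],"rot":[0,0,0],"jaw":-1},{"xyz":[-0.48,-0.36,0.06],"rot":[0,0,0],"jaw":-1},{"xyz":[-0.64,-0.48,0.08],"rot":[0,0,0],"jaw":-1},{"xyz":[-0.8,-0.59,0.1],"rot":[0,0,0],"jaw":-1}])

```text
time_s: 1.5
tcp_pos: [0.5502, 0.1, 0.1862]
tool_rot: [0.197, 0.98, 0.0, 0.0]
wrist_force: [0.9, -0.3, 0.5]
opening: 0.0854
```

Call:
step_arm(steps=[{"xyz":[-0.16,-0.12,0.02],"rot":[0,0,0],"jaw":-1},{"xyz":[-0.32,-0.24,0.04],"rot":[0,0,0],"jaw":-1},{"xyz":[-0.48,-0.36,0.06],"rot":[0,0,0],"jaw":-1},{"xyz":[-0.6,-0.46,0.08],"rot":[0,0,0],"jaw":-1},{"xyz":[-0.7,-0.53,0.1],"rot":[0,0,0],"jaw":-1}])

```text
time_s: 1.92
tcp_pos: [0.6388, -0.0525, 0.166]
tool_rot: [0.198, 0.98, -0.0, 0.0]
wrist_force: [-0.7, 0.6, 0.1]
opening: 0.0854
```

```bash
python3 -c "
from h import *
go((.657,-.079,.16),(.657,-.079,.03))"
```

```text
t 1.9167 pos [ 0.6388 -0.0525  0.166 ] psi 67.21 open 0.0854 F [-0.7  0.6  0.1] q [-0.17  0.16  1.74 -0.    1.24 -1.34]
(0.657, -0.079, 0.16) xyz [-0.135 -0.087  0.03 ] mm 32.7 rot [-0.0001  0.0001 -0.0005]
(0.657, -0.079, 0.03) xyz [-0.135 -0.087  0.68 ] mm 139.8 rot [-0.0001  0.0001 -0.0005]
```

Call:
step_arm(steps=[{"xyz":[-0.07,-0.05,0.0],"rot":[0,0,0],"jaw":-1},{"xyz":[-0.13,-0.085,0.02],"rot":[0,0,0],"jaw":-1},{"xyz":[-0.13,-0.085,0.15],"rot":[0,0,0],"jaw":-1},{"xyz":[-0.13,-0.085,0.25],"rot":[0,0,0],"jaw":-1},{"xyz":[-0.13,-0.085,0.25],"rot":[0,0,0],"jaw":-1}])

```text
time_s: 2.33
tcp_pos: [0.6524, -0.0744, 0.1111]
tool_rot: [0.196, 0.981, 0.0, -0.004]
wrist_force: [-1.1, -0.0, -1.0]
opening: 0.0853
```

```bash
python3 -c "
from h import *
s=cam('side');crop(s,250,110,200,150,4,'s2.png')
go((.657,-.079,.16),(.657,-.079,.03))"
```

```text
t 2.3833 pos [ 0.6534 -0.0744  0.1133] psi 67.36 open 0.0852 F [-0.2  0.5  0.8] q [-0.2   0.25  1.73  0.    1.17 -1.37]
(0.657, -0.079, 0.16) xyz [-0.024 -0.015 -0.233] mm 47.0 rot [-0.0003 -0.0019  0.0004]
(0.657, -0.079, 0.03) xyz [-0.028 -0.014  0.417] mm 83.5 rot [-0.0003 -0.0019  0.0004]
```

View pics/s2.png

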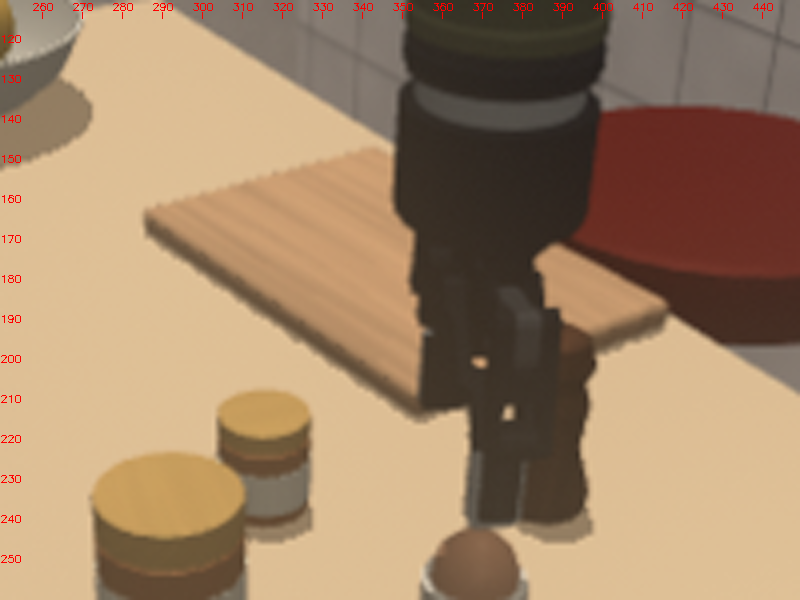

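Call:
step_arm(steps=[{"xyz":[-0.02,-0.012,0.1],"rot":[0,0,0],"jaw":-1},{"xyz":[-0.02,-0.012,0.2],"rot":[0,0,0],"jaw":-1},{"xyz":[-0.02,-0.012,0.3],"rot":[0,0,0],"jaw":-1},{"xyz":[-0.02,-0.012,0.38],"rot":[0,0,0],"jaw":-1},{"xyz":[-0.02,-0.012,0.41],"rot":[0,0,0],"jaw":-1}])

```text
time_s: 2.8
tcp_pos: [0.6575, -0.0783, 0.0333]
tool_rot: [0.196, 0.981, 0.0, -0.001]
wrist_force: [-1.3, 0.5, -0.2]
opening: 0.0852
```

Call:
step_arm(steps=[{"xyz":[0,0,0],"rot":[0,0,0],"jaw":-1},{"xyz":[0,0,0],"rot":[0,0,0],"jaw":-1},{"xyz":[0,0,0],"rot":[0,0,0],"jaw":-1}])

```text
time_s: 3.05
tcp_pos: [0.6596, -0.0791, 0.0367]
tool_rot: [0.196, 0.981, 0.0, 0.002]
wrist_force: [1.2, -0.4, -0.5]
opening: 0.0855
```

```bash
python3 -c "
from h import *
go((.657,-.079,.16),(.657,-.079,.03))"
```

```text
t 3.05 pos [ 0.6596 -0.0791  0.0367] psi 67.35 open 0.0855 F [ 1.2 -0.4 -0.5] q [-0.2   0.35  1.75  0.    1.04 -1.38]
(0.657, -0.079, 0.16) xyz [ 0.01  -0.004 -0.617] mm 123.4 rot [0.0002 0.0011 0.0003]
(0.657, -0.079, 0.03) xyz [ 0.013 -0.005  0.033] mm 7.2 rot [0.0002 0.0011 0.0003]
```

Call:
step_arm(steps=[{"xyz":[0.01,-0.003,0.025],"rot":[0,0,0],"jaw":-1},{"xyz":[0.01,-0.003,0.025],"rot":[0,0,0],"jaw":-0.2},{"xyz":[0.01,-0.003,0.025],"rot":[0,0,0],"jaw":0.0},{"xyz":[0.01,-0.003,0.025],"rot":[0,0,0],"jaw":0.1},{"xyz":[0.01,-0.003,0.025],"rot":[0,0,0],"jaw":0.2}], grip_force=30)

```text
time_s: 3.47
tcp_pos: [0.6565, -0.079, 0.0299]
tool_rot: [0.197, 0.98, 0.0, 0.0]
wrist_force: [-0.4, -0.1, -0.5]
opening: 0.047
```

Call:
step_arm(steps=[{"xyz":[0,0,0],"rot":[0,0,0],"jaw":0.4},{"xyz":[0,0,0],"rot":[0,0,0],"jaw":0.6},{"xyz":[0,0,0],"rot":[0,0,0],"jaw":0.6},{"xyz":[0,0,0],"rot":[0,0,0],"jaw":0.6},{"xyz":[0,0,0],"rot":[0,0,0],"jaw":0.6}])

```text
time_s: 3.88
tcp_pos: [0.6565, -0.079, 0.0299]
tool_rot: [0.197, 0.98, -0.0, 0.0]
wrist_force: [0.9, 1.1, 3.7]
opening: 0.0464
```

```bash
python3 -c "
from h import *
s=cam('side');crop(s,290,180,160,120,5,'s3.png')
go((.657,-.079,.16),(.657,-.079,.03))"
```

```text
t 3.9333 pos [ 0.6565 -0.079   0.0299] psi 67.33 open 0.0472 F [0.3 0.7 3.4] q [-0.2   0.35  1.76 -0.    1.03 -1.38]
(0.657, -0.079, 0.16) xyz [-0.003  0.001 -0.651] mm 130.1 rot [0.0001 0.0003 0.0001]
(0.657, -0.079, 0.03) xyz [-0.002  0.001 -0.001] mm 0.5 rot [0.0001 0.0003 0.0001]
```

View pics/s3.png

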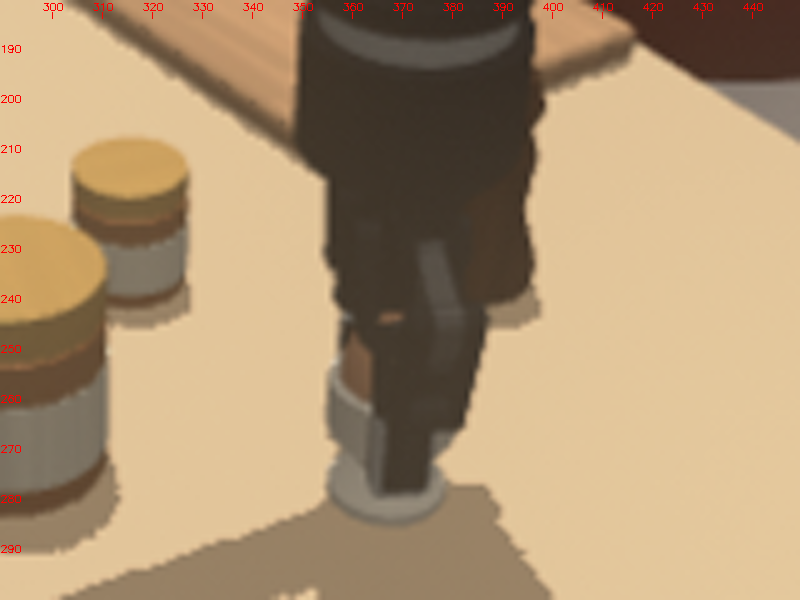

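Call:
step_arm(steps=[{"xyz":[0,0,-0.03],"rot":[0,0,0],"jaw":0.6},{"xyz":[0,0,-0.12],"rot":[0,0,0],"jaw":0.6},{"xyz":[0,0,-0.24],"rot":[0,0,0],"jaw":0.6},{"xyz":[0,0,-0.36],"rot":[0,0,0],"jaw":0.6},{"xyz":[0,0,-0.45],"rot":[0,0,0],"jaw":0.6}])

```text
time_s: 4.35
tcp_pos: [0.656, -0.0789, 0.1206]
tool_rot: [0.197, 0.98, -0.0, -0.0]
wrist_force: [-0.3, -0.2, 0.1]
opening: 0.0468
```

```bash
python3 -c "
from h import *
go((.471,-.280,.12),(.471,-.28,.042))"
```

```text
t 4.35 pos [ 0.656  -0.0789  0.1206] psi 67.32 open 0.0468 F [-0.3 -0.2  0.1] q [-0.2   0.25  1.72 -0.    1.17 -1.38]
(0.471, -0.28, 0.12) xyz [ 0.466 -1.284  0.003] mm 273.2 rot [-0.     -0.      0.0001]
(0.471, -0.28, 0.042) xyz [ 0.466 -1.284  0.393] mm 284.3 rot [-0.     -0.      0.0001]
```

Call:
step_arm(steps=[{"xyz":[0.03,-0.08,0],"rot":[0,0,0],"jaw":0.6},{"xyz":[0.08,-0.22,0],"rot":[0,0,0],"jaw":0.6},{"xyz":[0.14,-0.38,0],"rot":[0,0,0],"jaw":0.6},{"xyz":[0.2,-0.55,0],"rot":[0,0,0],"jaw":0.6},{"xyz":[0.26,-0.72,0],"rot":[0,0,0],"jaw":0.6}])

```text
time_s: 4.77
tcp_pos: [0.5498, -0.1923, 0.1176]
tool_rot: [0.196, 0.981, 0.0, -0.002]
wrist_force: [1.0, 0.8, -1.3]
opening: 0.0467
```

Call:
step_arm(steps=[{"xyz":[0.06,-0.17,0],"rot":[0,0,0],"jaw":0.6},{"xyz":[0.11,-0.32,0],"rot":[0,0,0],"jaw":0.6},{"xyz":[0.16,-0.44,0],"rot":[0,0,0],"jaw":0.6},{"xyz":[0.19,-0.53,0],"rot":[0,0,0],"jaw":0.6},{"xyz":[0.206,-0.564,0],"rot":[0,0,0],"jaw":0.6}])

```text
time_s: 5.18
tcp_pos: [0.4679, -0.2812, 0.1177]
tool_rot: [0.198, 0.98, 0.0, -0.002]
wrist_force: [0.2, 0.6, -0.3]
opening: 0.047
```

Call:
step_arm(steps=[{"xyz":[0,0,0.05],"rot":[0,0,0],"jaw":0.6},{"xyz":[0,0,0.1],"rot":[0,0,0],"jaw":0.6},{"xyz":[0,0,0.15],"rot":[0,0,0],"jaw":0.6},{"xyz":[0,0,0.2],"rot":[0,0,0],"jaw":0.6},{"xyz":[0,0,0.2],"rot":[0,0,0],"jaw":0.6}])

```text
time_s: 5.6
tcp_pos: [0.4698, -0.2778, 0.0755]
tool_rot: [0.196, 0.981, 0.001, -0.003]
wrist_force: [-0.8, 0.1, -1.3]
opening: 0.0468
```

```bash
python3 -c "
from h import *
go((.471,-.280,.05),(.471,-.28,.041))
s=cam('side');p=read_state()['tcp_pos']
a=np.linspace(0,6.3,40)
def circ(p,r,z): return np.c_[p[0]+r*np.cos(a),p[1]+r*np.sin(a),0*a+z]
b=p[2]-.030
crop(s,260,280,200,150,4,'s4.png',[(circ(p,.022,b),(0,0,255)),(circ(p,.024,b+.052),(0,0,255)),(circ((.471,-.28),.037,.01),(0,255,0))])
"
```

```text
t 5.6 pos [ 0.4698 -0.2778  0.0755] psi 67.41 open 0.0468 F [-0.8  0.1 -1.3] q [-0.63  0.06  2.01  0.    1.07 -1.81]
(0.471, -0.28, 0.05) xyz [-0.011 -0.008  0.128] mm 25.7 rot [ 0.0005 -0.0019  0.0006]
(0.471, -0.28, 0.041) xyz [-0.011 -0.008  0.173] mm 34.6 rot [ 0.0005 -0.0019  0.0006]
```

View pics/s4.png

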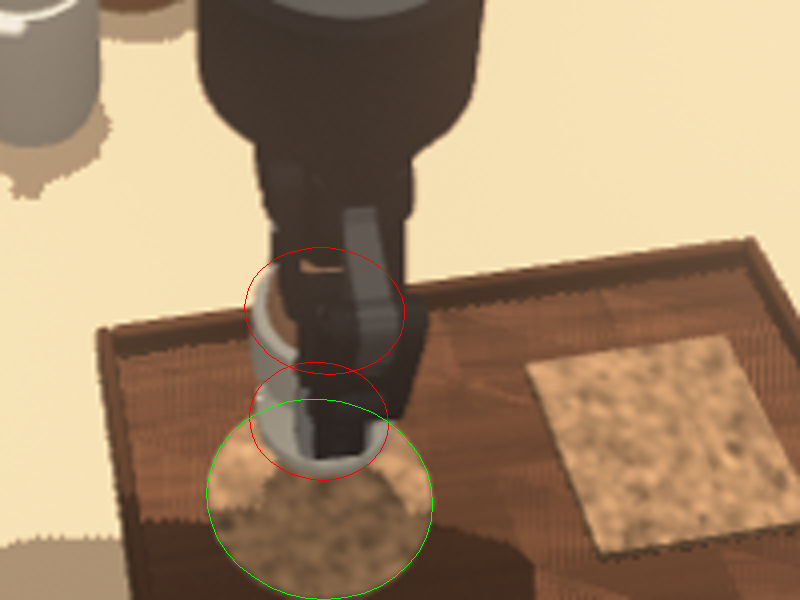

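Call:
step_arm(steps=[{"xyz":[-0.003,-0.003,0.04],"rot":[0,0,0],"jaw":0.6},{"xyz":[-0.005,-0.005,0.08],"rot":[0,0,0],"jaw":0.6},{"xyz":[-0.005,-0.005,0.1],"rot":[0,0,0],"jaw":0.6},{"xyz":[-0.005,-0.005,0.1],"rot":[0,0,0],"jaw":0.6},{"xyz":[-0.005,-0.005,0.1],"rot":[0,0,0],"jaw":0.6}])

```text
time_s: 6.07
tcp_pos: [0.4715, -0.2811, 0.059]
tool_rot: [0.197, 0.98, 0.0, -0.0]
wrist_force: [0.2, -0.1, -0.6]
opening: 0.0466
```

```bash
python3 -c "
from h import *
go((.471,-.28,.040))"
```

```text
t 6.0667 pos [ 0.4715 -0.2811  0.059 ] psi 67.32 open 0.0466 F [ 0.2 -0.1 -0.6] q [-0.64  0.09  2.02  0.    1.03 -1.81]
(0.471, -0.28, 0.04) xyz [0.004 0.004 0.095] mm 19.0 rot [ 0.0001 -0.0002  0.0001]
```

Call:
step_arm(steps=[{"xyz":[0.004,0.004,0.03],"rot":[0,0,0],"jaw":0.6},{"xyz":[0.004,0.004,0.06],"rot":[0,0,0],"jaw":0.6},{"xyz":[0.004,0.004,0.08],"rot":[0,0,0],"jaw":0.6},{"xyz":[0.004,0.004,0.085],"rot":[0,0,0],"jaw":0.6},{"xyz":[0.004,0.004,0.09],"rot":[0,0,0],"jaw":0.6}])

```text
time_s: 6.48
tcp_pos: [0.4709, -0.28, 0.0408]
tool_rot: [0.197, 0.98, 0.0, -0.0]
wrist_force: [0.4, -1.0, -1.3]
opening: 0.0467
```

Call:
step_arm(steps=[{"xyz":[0,0,0.002],"rot":[0,0,0],"jaw":0.6},{"xyz":[0,0,0.005],"rot":[0,0,0],"jaw":0.6},{"xyz":[0,0,0.005],"rot":[0,0,0],"jaw":0.6}])

```text
time_s: 6.73
tcp_pos: [0.4713, -0.2803, 0.0405]
tool_rot: [0.197, 0.98, -0.0, 0.0]
wrist_force: [0.4, -0.5, -1.1]
opening: 0.047
```

```bash
python3 -c "
from h import *
go((.471,-.28,.040))"
```

```text
t 6.7333 pos [ 0.4713 -0.2803  0.0405] psi 67.32 open 0.047 F [ 0.4 -0.5 -1.1] q [-0.63  0.12  2.03 -0.    1.   -1.81]
(0.471, -0.28, 0.04) xyz [0.002 0.001 0.002] mm 0.6 rot [-0.      0.0001  0.0001]
```

Call:
step_arm(steps=[{"xyz":[0,0,0.003],"rot":[0,0,0],"jaw":0.6},{"xyz":[0,0,0.005],"rot":[0,0,0],"jaw":0.6},{"xyz":[0,0,0.005],"rot":[0,0,0],"jaw":0.6}])

```text
time_s: 6.98
tcp_pos: [0.4715, -0.2803, 0.0398]
tool_rot: [0.197, 0.98, -0.0, 0.0]
wrist_force: [0.4, 0.4, 2.3]
opening: 0.0468
```

Contact felt. Release gently.

Call:
step_arm(steps=[{"xyz":[0,0,0.0],"rot":[0,0,0],"jaw":0.05},{"xyz":[0,0,0.0],"rot":[0,0,0],"jaw":-0.15},{"xyz":[0,0,0],"rot":[0,0,0],"jaw":-0.4},{"xyz":[0,0,0],"rot":[0,0,0],"jaw":-0.7},{"xyz":[0,0,0],"rot":[0,0,0],"jaw":-1}])

```text
time_s: 7.4
tcp_pos: [0.4712, -0.2802, 0.0393]
tool_rot: [0.197, 0.98, 0.0, -0.0]
wrist_force: [-0.2, 0.0, -0.9]
opening: 0.0815
```

Call:
step_arm(steps=[{"xyz":[0,0,-0.04],"rot":[0,0,0],"jaw":-1},{"xyz":[0,0,-0.15],"rot":[0,0,0],"jaw":-1},{"xyz":[0,0,-0.3],"rot":[0,0,0],"jaw":-1},{"xyz":[0,0,-0.45],"rot":[0,0,0],"jaw":-1},{"xyz":[0,0,-0.55],"rot":[0,0,0],"jaw":-1}])

```text
time_s: 7.82
tcp_pos: [0.4722, -0.2809, 0.1531]
tool_rot: [0.197, 0.98, -0.001, 0.002]
wrist_force: [0.6, -0.8, 0.9]
opening: 0.0857
```

```bash
python3 -c "
from h import *
go((.457,.07,.15),psi=67.3)
s=cam('side')
a=np.linspace(0,6.3,40)
def circ(p,r,z): return np.c_[p[0]+r*np.cos(a),p[1]+r*np.sin(a),0*a+z]
p=(.4715,-.2803)
crop(s,260,280,200,150,4,'s5.png',[(circ(p,.022,.01),(0,0,255)),(circ(p,.024,.062),(0,0,255))])
"
```

```text
t 7.8167 pos [ 0.4722 -0.2809  0.1531] psi 67.33 open 0.0857 F [ 0.6 -0.8  0.9] q [-0.63 -0.03  1.96 -0.    1.2  -1.81]
(0.457, 0.07, 0.15) xyz [0.746 1.589 0.011] mm 351.2 rot [-0.0003  0.0012  0.0001]
```

View pics/s5.png

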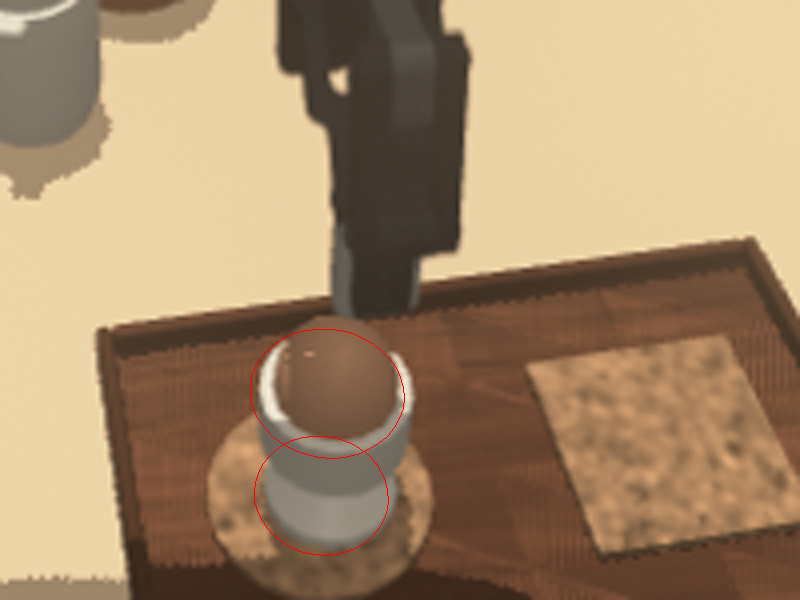

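Call:
step_arm(steps=[{"xyz":[0.05,0.12,0],"rot":[0,0,0],"jaw":-1},{"xyz":[0.13,0.28,0],"rot":[0,0,0],"jaw":-1},{"xyz":[0.21,0.45,0],"rot":[0,0,0],"jaw":-1},{"xyz":[0.3,0.63,0],"rot":[0,0,0],"jaw":-1},{"xyz":[0.38,0.81,0],"rot":[0,0,0],"jaw":-1}])

```text
time_s: 8.28
tcp_pos: [0.463, -0.1, 0.1497]
tool_rot: [0.197, 0.98, 0.0, 0.0]
wrist_force: [1.4, 0.4, 0.7]
opening: 0.0854
```

Call:
step_arm(steps=[{"xyz":[0.08,0.18,0],"rot":[0,0,0],"jaw":-1},{"xyz":[0.16,0.35,0],"rot":[0,0,0],"jaw":-1},{"xyz":[0.25,0.53,0],"rot":[0,0,0],"jaw":-1},{"xyz":[0.32,0.68,0],"rot":[0,0,0],"jaw":-1},{"xyz":[0.366,0.779,0],"rot":[0,0,0],"jaw":-1}])

```text
time_s: 8.7
tcp_pos: [0.4555, 0.0733, 0.1498]
tool_rot: [0.196, 0.981, 0.0, 0.0]
wrist_force: [0.8, -0.7, 0.4]
opening: 0.0853
```

Call:
step_arm(steps=[{"xyz":[0,0,0.05],"rot":[0,0,0],"jaw":-1},{"xyz":[0,0,0.15],"rot":[0,0,0],"jaw":-1},{"xyz":[0,0,0.25],"rot":[0,0,0],"jaw":-1},{"xyz":[0,0,0.25],"rot":[0,0,0],"jaw":-1},{"xyz":[0,0,0.25],"rot":[0,0,0],"jaw":-1}])

```text
time_s: 9.12
tcp_pos: [0.455, 0.07, 0.0982]
tool_rot: [0.197, 0.98, -0.0, -0.002]
wrist_force: [0.3, -0.2, 0.5]
opening: 0.0854
```

```bash
python3 -c "
from h import *
s=cam('side');crop(s,180,110,200,150,4,'s6.png')
go((.457,.07,.026),psi=67.3)"
```

```text
t 9.1667 pos [0.4561 0.0701 0.0995] psi 67.28 open 0.0852 F [-0.2 -0.4  0.3] q [ 0.04 -0.17  2.19 -0.    1.12 -1.14]
(0.457, 0.07, 0.026) xyz [-0.004  0.002  0.368] mm 73.5 rot [-0.0001 -0.0001 -0.0001]
```

View pics/s6.png

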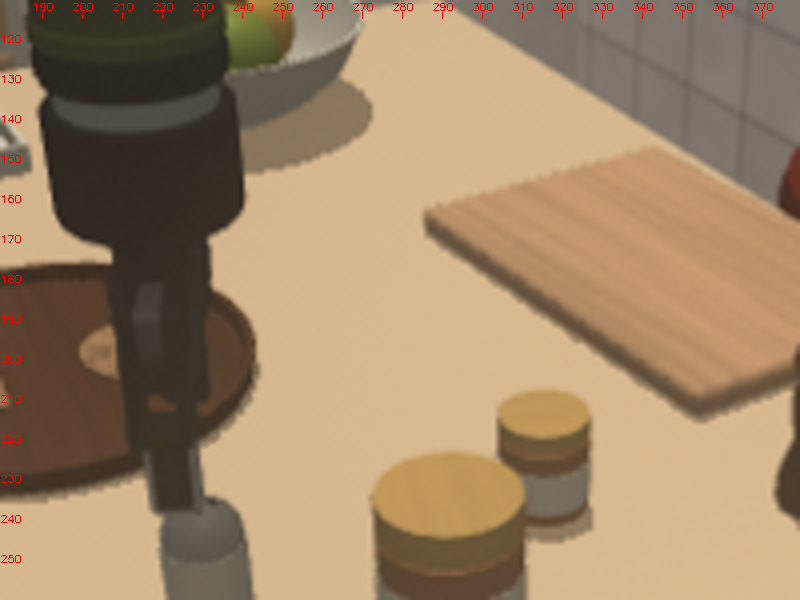

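```bash
python3 -c "
from h import *
s=cam('side')
p=np.array([.456,.07,.089]); u=np.array([.386,.922,0])*.046
print(proj(s,[p,p-u,p+u,[.457,.07,.072],[.457,.07,.0]]))
p=np.array([.6534,-.0744,.1023]); print(proj(s,[p,p-u,p+u,[.657,-.079,.075]]))
"
```

```text
[[227.25141091 228.55014439]
 [226.17880616 243.40360906]
 [228.21898918 215.08219412]
 [228.83360608 236.311695  ]
 [232.97208838 267.78164586]]
[[366.17509437 230.94334484]
 [372.49194873 246.48881786]
 [360.4724105  216.90073007]
 [368.31102774 244.69257529]]
```

Call:
step_arm(steps=[{"xyz":[-0.01,0,0.1],"rot":[0,0,0],"jaw":-1},{"xyz":[-0.01,0,0.2],"rot":[0,0,0],"jaw":-1},{"xyz":[-0.01,0,0.3],"rot":[0,0,0],"jaw":-1},{"xyz":[-0.01,0,0.35],"rot":[0,0,0],"jaw":-1},{"xyz":[-0.01,0,0.36],"rot":[0,0,0],"jaw":-1}])

```text
time_s: 9.63
tcp_pos: [0.4572, 0.0695, 0.0264]
tool_rot: [0.197, 0.98, -0.0, -0.001]
wrist_force: [-0.2, 0.4, 0.7]
opening: 0.0853
```

Call:
step_arm(steps=[{"xyz":[0,0,0],"rot":[0,0,0],"jaw":-1},{"xyz":[0,0,0],"rot":[0,0,0],"jaw":-1},{"xyz":[0,0,0],"rot":[0,0,0],"jaw":-0.5},{"xyz":[0,0,0],"rot":[0,0,0],"jaw":0},{"xyz":[0,0,0],"rot":[0,0,0],"jaw":0.05}])

```text
time_s: 10.05
tcp_pos: [0.4586, 0.0698, 0.0283]
tool_rot: [0.197, 0.98, 0.0, 0.001]
wrist_force: [0.9, -0.9, -0.2]
opening: 0.0513
```

```bash
python3 -c "
from h import *
s=cam('side');crop(s,180,160,160,120,5,'s7.png')
go((.458,.069,.026),psi=67.3)"
```

```text
t 10.1 pos [0.4584 0.0698 0.0281] psi 67.32 open 0.044 F [ 0.  -0.3 -0.2] q [ 0.04 -0.05  2.22  0.    0.97 -1.14]
(0.458, 0.069, 0.026) xyz [ 0.    -0.005  0.01 ] mm 2.3 rot [0.0002 0.0004 0.0001]
```

View pics/s7.png

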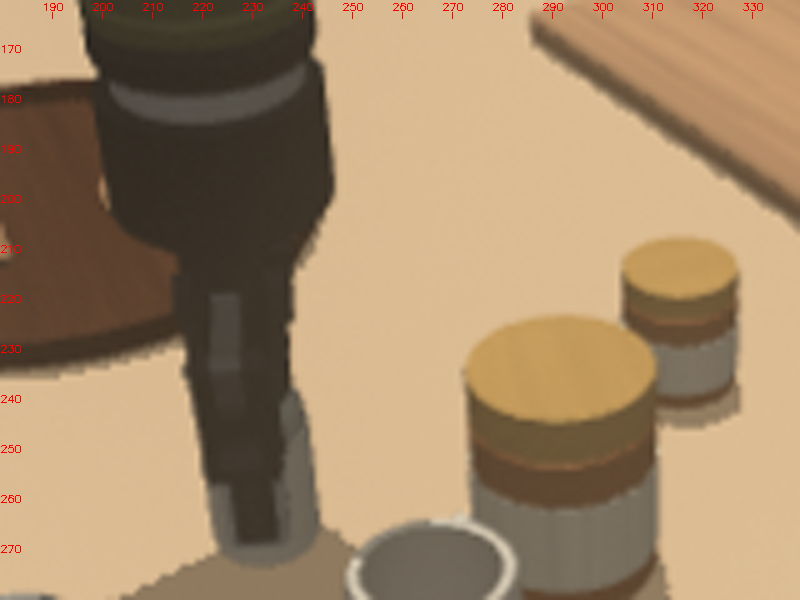

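Call:
step_arm(steps=[{"xyz":[0,0,0],"rot":[0,0,0],"jaw":0.15},{"xyz":[0,0,0],"rot":[0,0,0],"jaw":0.3},{"xyz":[0,0,0],"rot":[0,0,0],"jaw":0.6},{"xyz":[0,0,0],"rot":[0,0,0],"jaw":0.7},{"xyz":[0,0,0],"rot":[0,0,0],"jaw":0.7}])

```text
time_s: 10.52
tcp_pos: [0.4585, 0.0699, 0.0282]
tool_rot: [0.197, 0.98, 0.0, 0.0]
wrist_force: [-2.3, 1.4, 6.2]
opening: 0.039
```

Call:
step_arm(steps=[{"xyz":[0,0,-0.03],"rot":[0,0,0],"jaw":0.7},{"xyz":[0,0,-0.12],"rot":[0,0,0],"jaw":0.7},{"xyz":[0,0,-0.25],"rot":[0,0,0],"jaw":0.7},{"xyz":[0,0,-0.4],"rot":[0,0,0],"jaw":0.7},{"xyz":[0,0,-0.55],"rot":[0,0,0],"jaw":0.7}])

```text
time_s: 10.93
tcp_pos: [0.4567, 0.0697, 0.1375]
tool_rot: [0.197, 0.98, -0.0, -0.001]
wrist_force: [1.3, -0.6, -1.3]
opening: 0.0392
```

Call:
step_arm(steps=[{"xyz":[0,0,-0.04],"rot":[0,0,0],"jaw":0.7},{"xyz":[0,0,-0.05],"rot":[0,0,0],"jaw":0.7}])

```text
time_s: 11.1
tcp_pos: [0.4594, 0.0698, 0.1499]
tool_rot: [0.197, 0.98, 0.001, 0.002]
wrist_force: [0.4, 0.5, -1.9]
opening: 0.039
```

```bash
python3 -c "
from h import *
go((.584,-.320,.15),(.584,-.32,.036))
s=cam('side');crop(s,160,110,160,120,5,'s8.png')"
```

```text
t 11.1 pos [0.4594 0.0698 0.1499] psi 67.32 open 0.039 F [ 0.4  0.5 -1.9] q [ 0.04 -0.23  2.15 -0.    1.22 -1.14]
(0.584, -0.32, 0.15) xyz [-1.326 -1.558  0.002] mm 409.3 rot [0.0007 0.0015 0.0001]
(0.584, -0.32, 0.036) xyz [-1.324 -1.559  0.572] mm 424.8 rot [0.0007 0.0015 0.0001]
```

View pics/s8.png

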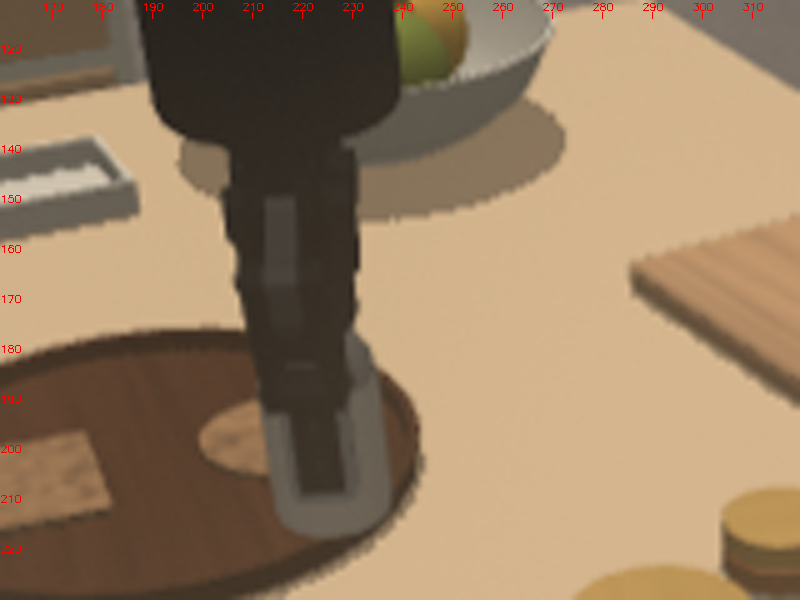

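Call:
step_arm(steps=[{"xyz":[-0.06,-0.07,0],"rot":[0,0,0],"jaw":0.7},{"xyz":[-0.16,-0.18,0],"rot":[0,0,0],"jaw":0.7},{"xyz":[-0.27,-0.31,0],"rot":[0,0,0],"jaw":0.7},{"xyz":[-0.38,-0.45,0],"rot":[0,0,0],"jaw":0.7},{"xyz":[-0.5,-0.59,0],"rot":[0,0,0],"jaw":0.7}])

```text
time_s: 11.57
tcp_pos: [0.503, -0.0784, 0.1441]
tool_rot: [0.196, 0.981, 0.0, -0.003]
wrist_force: [1.1, 0.7, -0.7]
opening: 0.0396
```

Call:
step_arm(steps=[{"xyz":[-0.12,-0.14,0],"rot":[0,0,0],"jaw":0.7},{"xyz":[-0.24,-0.28,0],"rot":[0,0,0],"jaw":0.7},{"xyz":[-0.36,-0.42,0],"rot":[0,0,0],"jaw":0.7},{"xyz":[-0.46,-0.54,0],"rot":[0,0,0],"jaw":0.7},{"xyz":[-0.56,-0.66,0],"rot":[0,0,0],"jaw":0.7}])

```text
time_s: 11.98
tcp_pos: [0.5557, -0.2437, 0.1435]
tool_rot: [0.197, 0.98, 0.001, -0.003]
wrist_force: [-0.2, -0.9, -1.4]
opening: 0.0393
```

Call:
step_arm(steps=[{"xyz":[-0.1,-0.11,0],"rot":[0,0,0],"jaw":0.7},{"xyz":[-0.18,-0.2,0],"rot":[0,0,0],"jaw":0.7},{"xyz":[-0.22,-0.25,0],"rot":[0,0,0],"jaw":0.7},{"xyz":[-0.245,-0.287,0.05],"rot":[0,0,0],"jaw":0.7},{"xyz":[-0.256,-0.299,0.1],"rot":[0,0,0],"jaw":0.7}])

```text
time_s: 12.4
tcp_pos: [0.5809, -0.318, 0.1253]
tool_rot: [0.197, 0.98, 0.0, -0.001]
wrist_force: [-0.2, 0.2, -0.9]
opening: 0.0392
```

Call:
step_arm(steps=[{"xyz":[0,0,0.07],"rot":[0,0,0],"jaw":0.7},{"xyz":[0,0,0.15],"rot":[0,0,0],"jaw":0.7},{"xyz":[0,0,0.24],"rot":[0,0,0],"jaw":0.7},{"xyz":[0,0,0.3],"rot":[0,0,0],"jaw":0.7},{"xyz":[0,0,0.3],"rot":[0,0,0],"jaw":0.7}])

```text
time_s: 12.82
tcp_pos: [0.5783, -0.3144, 0.0619]
tool_rot: [0.196, 0.981, 0.002, -0.004]
wrist_force: [-1.1, 0.3, -2.3]
opening: 0.0391
```

```bash
python3 -c "
from h import *
go((.584,-.32,.039))
s=cam('side');p=read_state()['tcp_pos']
a=np.linspace(0,6.3,40)
def circ(p,r,z): return np.c_[p[0]+r*np.cos(a),p[1]+r*np.sin(a),0*a+z]
b=p[2]-.028
crop(s,290,260,200,150,4,'s9.png',[(circ(p,.020,b),(0,0,255)),(circ(p,.020,b+.052),(0,0,255))])
"
```

```text
t 12.8167 pos [ 0.5783 -0.3144  0.0619] psi 67.39 open 0.0391 F [-1.1  0.3 -2.3] q [-0.58  0.31  1.75  0.    1.09 -1.76]
(0.584, -0.32, 0.039) xyz [-0.038 -0.015  0.114] mm 24.2 rot [ 0.0006 -0.0028  0.0005]
```

View pics/s9.png

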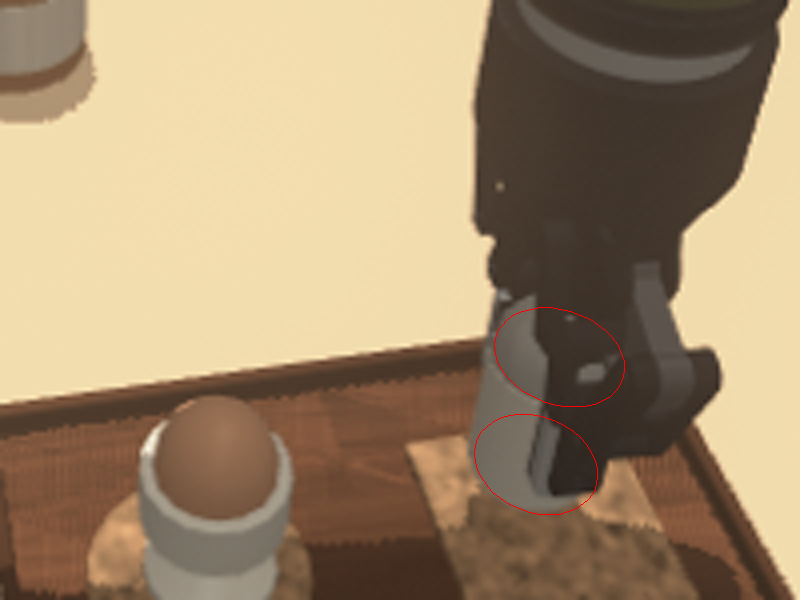

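Call:
step_arm(steps=[{"xyz":[-0.01,-0.005,0.02],"rot":[0,0,0],"jaw":0.7},{"xyz":[-0.02,-0.01,0.03],"rot":[0,0,0],"jaw":0.7},{"xyz":[-0.02,-0.01,0.03],"rot":[0,0,0],"jaw":0.7},{"xyz":[-0.02,-0.01,0.03],"rot":[0,0,0],"jaw":0.7}])

```text
time_s: 13.2
tcp_pos: [0.5848, -0.3213, 0.0622]
tool_rot: [0.197, 0.98, -0.0, 0.001]
wrist_force: [0.9, 0.2, -1.2]
opening: 0.0392
```

```bash
python3 -c "
from h import *
go((.586,-.3205,.039))"
```

```text
t 13.2 pos [ 0.5848 -0.3213  0.0622] psi 67.32 open 0.0392 F [ 0.9  0.2 -1.2] q [-0.58  0.32  1.74 -0.    1.08 -1.76]
(0.586, -0.3205, 0.039) xyz [-0.004  0.006  0.116] mm 23.3 rot [-0.0001  0.0005  0.0001]
```

Call:
step_arm(steps=[{"xyz":[-0.004,0.004,0.03],"rot":[0,0,0],"jaw":0.7},{"xyz":[-0.004,0.004,0.06],"rot":[0,0,0],"jaw":0.7},{"xyz":[-0.004,0.004,0.085],"rot":[0,0,0],"jaw":0.7},{"xyz":[-0.004,0.004,0.1],"rot":[0,0,0],"jaw":0.7},{"xyz":[-0.004,0.004,0.105],"rot":[0,0,0],"jaw":0.7}])

```text
time_s: 13.62
tcp_pos: [0.5845, -0.32, 0.0389]
tool_rot: [0.197, 0.98, 0.0, -0.001]
wrist_force: [0.1, 0.2, -0.9]
opening: 0.0388
```

Call:
step_arm(steps=[{"xyz":[0,0,0.002],"rot":[0,0,0],"jaw":0.7},{"xyz":[0,0,0.005],"rot":[0,0,0],"jaw":0.7},{"xyz":[0,0,0.005],"rot":[0,0,0],"jaw":0.7},{"xyz":[0,0,0.005],"rot":[0,0,0],"jaw":0.7}])

```text
time_s: 13.95
tcp_pos: [0.5855, -0.3206, 0.0396]
tool_rot: [0.197, 0.98, -0.0, 0.0]
wrist_force: [0.3, 0.5, -1.4]
opening: 0.0389
```

Call:
step_arm(steps=[{"xyz":[0,0,0.003],"rot":[0,0,0],"jaw":0.7},{"xyz":[0,0,0.006],"rot":[0,0,0],"jaw":0.7},{"xyz":[0,0,0.006],"rot":[0,0,0],"jaw":0.7}])

```text
time_s: 14.2
tcp_pos: [0.5854, -0.3206, 0.0383]
tool_rot: [0.197, 0.98, -0.0, 0.0]
wrist_force: [0.3, -0.4, -1.2]
opening: 0.0392
```

Call:
step_arm(steps=[{"xyz":[0,0,0.002],"rot":[0,0,0],"jaw":0.7},{"xyz":[0,0,0.002],"rot":[0,0,0],"jaw":0.7}])

```text
time_s: 14.37
tcp_pos: [0.5854, -0.3206, 0.0382]
tool_rot: [0.197, 0.98, -0.0, 0.0]
wrist_force: [-0.6, 0.9, 2.0]
opening: 0.039
```

Contact. Release and lift.

Call:
step_arm(steps=[{"xyz":[0,0,0.0],"rot":[0,0,0],"jaw":0.15},{"xyz":[0,0,0.0],"rot":[0,0,0],"jaw":0.0},{"xyz":[0,0,0],"rot":[0,0,0],"jaw":-0.3},{"xyz":[0,0,0],"rot":[0,0,0],"jaw":-0.7},{"xyz":[0,0,0],"rot":[0,0,0],"jaw":-1}])

```text
time_s: 14.78
tcp_pos: [0.5853, -0.3205, 0.0377]
tool_rot: [0.197, 0.98, -0.0, 0.0]
wrist_force: [1.0, 0.1, -0.0]
opening: 0.077
```

Call:
step_arm(steps=[{"xyz":[0,0,-0.04],"rot":[0,0,0],"jaw":-1},{"xyz":[0,0,-0.15],"rot":[0,0,0],"jaw":-1},{"xyz":[0,0,-0.3],"rot":[0,0,0],"jaw":-1},{"xyz":[0,0,-0.45],"rot":[0,0,0],"jaw":-1},{"xyz":[0,0,-0.55],"rot":[0,0,0],"jaw":-1}])

```text
time_s: 15.2
tcp_pos: [0.5863, -0.3211, 0.1518]
tool_rot: [0.197, 0.98, -0.001, 0.002]
wrist_force: [0.6, -0.8, 0.8]
opening: 0.0859
```

```bash
python3 -c "
from h import *
go((.470,-.060,.15),psi=-36)
s=cam('side')
crop(s,280,280,200,150,4,'s10.png')
"
```

```text
t 15.2 pos [ 0.5863 -0.3211  0.1518] psi 67.32 open 0.0859 F [ 0.6 -0.8  0.8] q [-0.58  0.23  1.69  0.    1.22 -1.76]
(0.47, -0.06, 0.15) xyz [1.04  0.98  0.004] mm 285.9 rot [0.001  0.0012 0.574 ]
```

View pics/s10.png

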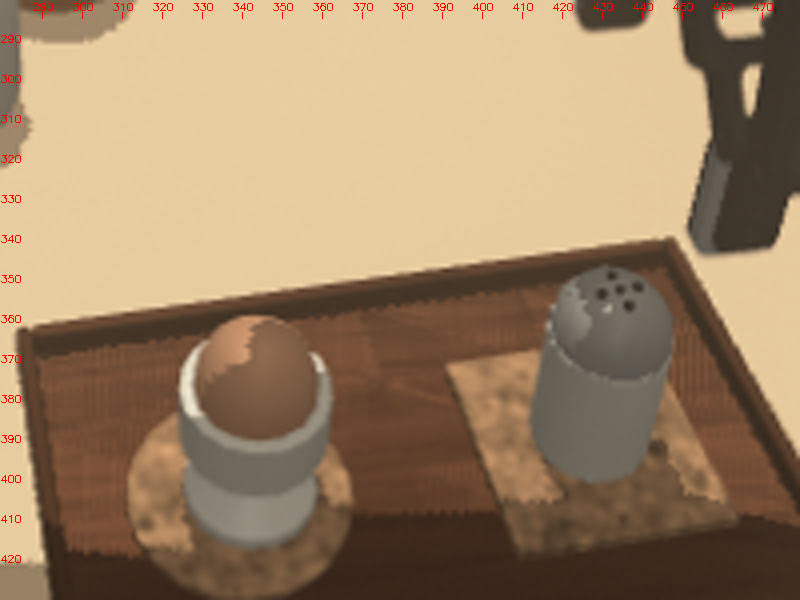

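Call:
step_arm(steps=[{"xyz":[0.07,0.07,0],"rot":[0,0,0.038],"jaw":-1},{"xyz":[0.18,0.18,0],"rot":[0,0,0.076],"jaw":-1},{"xyz":[0.3,0.29,0],"rot":[0,0,0.114],"jaw":-1},{"xyz":[0.42,0.4,0],"rot":[0,0,0.152],"jaw":-1},{"xyz":[0.54,0.51,0],"rot":[0,0,0.19],"jaw":-1}])

```text
time_s: 15.67
tcp_pos: [0.5242, -0.1836, 0.1478]
tool_rot: [0.479, 0.878, 0.0, 0.0]
wrist_force: [0.3, -0.3, 0.5]
opening: 0.0852
```

```bash
python3 -c "
from h import *
go((.470,-.060,.15),psi=-36)
"
```

```text
t 15.6667 pos [ 0.5242 -0.1836  0.1478] psi 32.75 open 0.0852 F [ 0.3 -0.3  0.5] q [-0.43 -0.01  1.95  0.    1.2  -1.01]
(0.47, -0.06, 0.15) xyz [ 0.666  0.107 -0.011] mm 135.0 rot [ 1.00e-04 -0.00e+00  3.82e-01]
```

Call:
step_arm(steps=[{"xyz":[0.18,0.03,0],"rot":[0,0,0.038],"jaw":-1},{"xyz":[0.35,0.055,0],"rot":[0,0,0.076],"jaw":-1},{"xyz":[0.5,0.08,0],"rot":[0,0,0.114],"jaw":-1},{"xyz":[0.6,0.095,0],"rot":[0,0,0.152],"jaw":-1},{"xyz":[0.66,0.105,-0.01],"rot":[0,0,0.19],"jaw":-1}])

```text
time_s: 16.08
tcp_pos: [0.4689, -0.0607, 0.1494]
tool_rot: [0.715, 0.699, -0.0, -0.0]
wrist_force: [-0.2, -0.9, -1.1]
opening: 0.0852
```

Call:
step_arm(steps=[{"xyz":[0,0,0],"rot":[0,0,0.038],"jaw":-1},{"xyz":[0,0,0],"rot":[0,0,0.076],"jaw":-1},{"xyz":[0,0,0],"rot":[0,0,0.114],"jaw":-1},{"xyz":[0,0,0],"rot":[0,0,0.152],"jaw":-1},{"xyz":[0,0,0],"rot":[0,0,0.19],"jaw":-1}])

```text
time_s: 16.5
tcp_pos: [0.4704, -0.0626, 0.15]
tool_rot: [0.889, 0.457, 0.0, 0.0]
wrist_force: [0.5, -0.1, 0.1]
opening: 0.085
```

Call:
step_arm(steps=[{"xyz":[0,0,0.1],"rot":[0,0,0],"jaw":-1},{"xyz":[0,0,0.17],"rot":[0,0,0],"jaw":-1},{"xyz":[0,0,0.17],"rot":[0,0,0],"jaw":-1}])

```text
time_s: 16.75
tcp_pos: [0.4683, -0.0622, 0.1129]
tool_rot: [0.888, 0.46, -0.002, -0.002]
wrist_force: [0.2, 0.3, -0.5]
opening: 0.0855
```

```bash
python3 -c "
from h import *
go((.470,-.060,.031),psi=-36)
s=cam('side');crop(s,190,170,200,150,4,'s11.png')
print(proj(s,[[.47,-.06,.073]]))
"
```

```text
t 16.75 pos [ 0.4683 -0.0622  0.1129] psi -35.28 open 0.0855 F [ 0.2  0.3 -0.5] q [-0.25 -0.15  2.15  0.    1.15  0.37]
(0.47, -0.06, 0.031) xyz [0.015 0.003 0.41 ] mm 82.0 rot [-0.0016  0.0006  0.004 ]
[[265.74962754 273.41404624]]
```

View pics/s11.png

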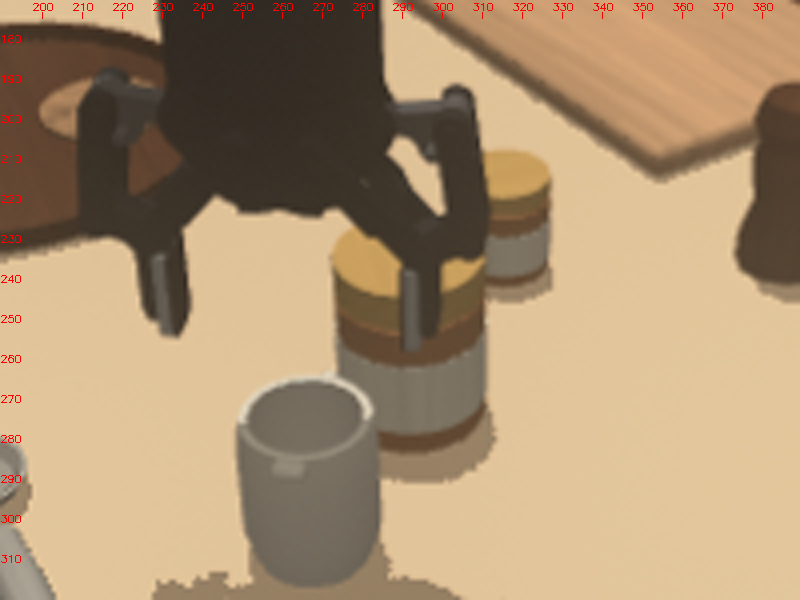

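Call:
step_arm(steps=[{"xyz":[0.01,0.008,0.08],"rot":[0,0,0.003],"jaw":-1},{"xyz":[0.01,0.008,0.18],"rot":[0,0,0.003],"jaw":-1},{"xyz":[0.01,0.008,0.28],"rot":[0,0,0.003],"jaw":-1},{"xyz":[0.01,0.008,0.36],"rot":[0,0,0.003],"jaw":-1},{"xyz":[0.01,0.008,0.4],"rot":[0,0,0.003],"jaw":-1}])

```text
time_s: 17.22
tcp_pos: [0.4723, -0.0619, 0.0348]
tool_rot: [0.89, 0.455, -0.001, -0.001]
wrist_force: [-0.3, -0.4, -0.3]
opening: 0.0854
```

Call:
step_arm(steps=[{"xyz":[0,0,0],"rot":[0,0,0],"jaw":-1},{"xyz":[0,0,0],"rot":[0,0,0],"jaw":-1},{"xyz":[0,0,0],"rot":[0,0,0],"jaw":-1}])

```text
time_s: 17.47
tcp_pos: [0.4741, -0.0623, 0.0373]
tool_rot: [0.89, 0.455, 0.001, 0.001]
wrist_force: [-0.4, 0.3, 0.2]
opening: 0.0852
```

```bash
python3 -c "
from h import *
go((.4705,-.061,.031),psi=-36)
s=cam('side');crop(s,200,190,180,135,4,'s12.png')
"
```

```text
t 17.4667 pos [ 0.4741 -0.0623  0.0373] psi -35.82 open 0.0852 F [-0.4  0.3  0.2] q [-0.24 -0.03  2.18 -0.    0.98  0.38]
(0.4705, -0.061, 0.031) xyz [-0.005 -0.019  0.032] mm 7.4 rot [ 0.0008 -0.0003  0.001 ]
```

View pics/s12.png

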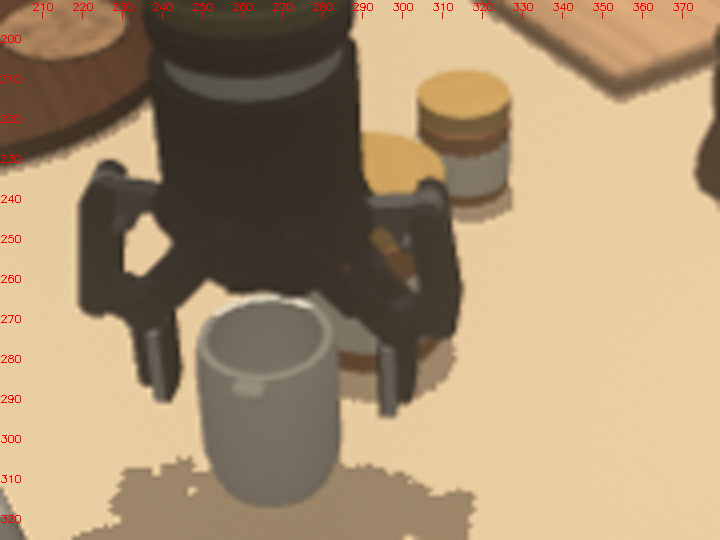

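```bash
python3 -c "
from h import *
s=cam('side')
u=np.array([np.cos(np.radians(-35.8)),np.sin(np.radians(-35.8)),0])*.0425
p=np.array([.4741,-.0623,0])
for z in(.026,.036): print(z,proj(s,[p-u+[0,0,z],p+u+[0,0,z]]))
"
```

```text
0.026 [[245.06011177 293.7106311 ]
 [295.75541834 297.27496584]]
0.036 [[244.53344575 289.15287302]
 [295.62395661 292.70636398]]
```

Call:
step_arm(steps=[{"xyz":[-0.004,-0.012,0.02],"rot":[0,0,0],"jaw":-1},{"xyz":[-0.004,-0.012,0.035],"rot":[0,0,0],"jaw":-1},{"xyz":[-0.004,-0.012,0.035],"rot":[0,0,0],"jaw":-0.7},{"xyz":[-0.004,-0.012,0.035],"rot":[0,0,0],"jaw":-0.5},{"xyz":[-0.004,-0.012,0.035],"rot":[0,0,0],"jaw":-0.4}])

```text
time_s: 17.98
tcp_pos: [0.4704, -0.0612, 0.0287]
tool_rot: [0.89, 0.455, -0.0, -0.0]
wrist_force: [-0.1, 1.1, 0.0]
opening: 0.0597
```

Call:
step_arm(steps=[{"xyz":[0,0,0],"rot":[0,0,0],"jaw":-0.3},{"xyz":[0,0,0],"rot":[0,0,0],"jaw":-0.2},{"xyz":[0,0,0],"rot":[0,0,0],"jaw":0},{"xyz":[0,0,0],"rot":[0,0,0],"jaw":0.2},{"xyz":[0,0,0],"rot":[0,0,0],"jaw":0.2}])

```text
time_s: 18.4
tcp_pos: [0.4707, -0.0613, 0.0291]
tool_rot: [0.89, 0.455, 0.0, 0.0]
wrist_force: [-1.5, 0.4, 4.3]
opening: 0.055
```

```bash
python3 -c "
from h import *
go((.4705,-.061,.031),psi=-36)
"
```

```text
t 18.4 pos [ 0.4707 -0.0613  0.0291] psi -35.82 open 0.055 F [-1.5  0.4  4.3] q [-0.24 -0.02  2.19  0.    0.97  0.38]
(0.4705, -0.061, 0.031) xyz [ 0.001 -0.001 -0.01 ] mm 1.9 rot [ 0.0001 -0.      0.001 ]
```

Call:
step_arm(steps=[{"xyz":[0,0,0],"rot":[0,0,0],"jaw":0.2},{"xyz":[0,0,0],"rot":[0,0,0],"jaw":0.2},{"xyz":[0,0,-0.02],"rot":[0,0,0],"jaw":0.2},{"xyz":[0,0,-0.05],"rot":[0,0,0],"jaw":0.2},{"xyz":[0,0,-0.1],"rot":[0,0,0],"jaw":0.2}], grip_force=35)

```text
time_s: 18.82
tcp_pos: [0.4691, -0.0609, 0.0478]
tool_rot: [0.89, 0.455, -0.001, -0.001]
wrist_force: [0.7, -0.5, -2.2]
opening: 0.0548
```

```bash
python3 -c "
from h import *
go((.4705,-.061,.15),psi=-36)
s=cam('side');crop(s,200,190,180,135,4,'s13.png')
"
```

```text
t 18.8167 pos [ 0.4691 -0.0609  0.0478] psi -35.82 open 0.0548 F [ 0.7 -0.5 -2.2] q [-0.24 -0.06  2.19 -0.    1.01  0.38]
(0.4705, -0.061, 0.15) xyz [ 0.003  0.004 -0.511] mm 102.2 rot [-0.0009  0.0004  0.001 ]
```

View pics/s13.png

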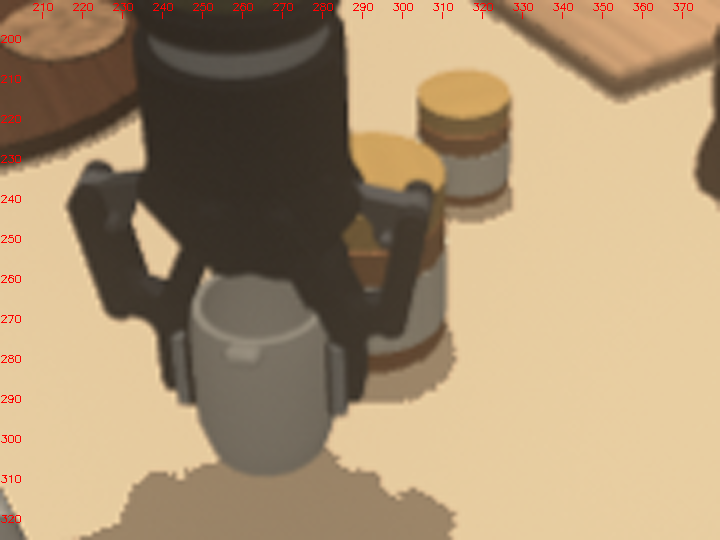

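Call:
step_arm(steps=[{"xyz":[0,0,-0.1],"rot":[0,0,0],"jaw":0.2},{"xyz":[0,0,-0.22],"rot":[0,0,0],"jaw":0.2},{"xyz":[0,0,-0.32],"rot":[0,0,0],"jaw":0.2},{"xyz":[0,0,-0.35],"rot":[0,0,0],"jaw":0.2},{"xyz":[0,0,-0.35],"rot":[0,0,0],"jaw":0.2}])

```text
time_s: 19.28
tcp_pos: [0.4721, -0.0616, 0.1213]
tool_rot: [0.89, 0.455, 0.002, 0.002]
wrist_force: [0.9, -0.5, -1.5]
opening: 0.0549
```

```bash
python3 -c "
from h import *
go((.3965,.3475,.12),psi=-35.8)
"
```

```text
t 19.2833 pos [ 0.4721 -0.0616  0.1213] psi -35.82 open 0.0549 F [ 0.9 -0.5 -1.5] q [-0.24 -0.16  2.14 -0.    1.15  0.38]
(0.3965, 0.3475, 0.12) xyz [ 1.438 -1.504  0.002] mm 416.1 rot [ 0.0016 -0.0006 -0.0001]
```

Call:
step_arm(steps=[{"xyz":[0.06,-0.06,0],"rot":[0,0,0],"jaw":0.2},{"xyz":[0.16,-0.17,0],"rot":[0,0,0],"jaw":0.2},{"xyz":[0.28,-0.29,0],"rot":[0,0,0],"jaw":0.2},{"xyz":[0.41,-0.43,0],"rot":[0,0,0],"jaw":0.2},{"xyz":[0.54,-0.57,0],"rot":[0,0,0],"jaw":0.2}])

```text
time_s: 19.7
tcp_pos: [0.4397, 0.0941, 0.117]
tool_rot: [0.891, 0.455, -0.001, -0.0]
wrist_force: [1.6, 0.4, -1.7]
opening: 0.0549
```

Call:
step_arm(steps=[{"xyz":[0.13,-0.14,0],"rot":[0,0,0],"jaw":0.2},{"xyz":[0.26,-0.27,0],"rot":[0,0,0],"jaw":0.2},{"xyz":[0.39,-0.41,0],"rot":[0,0,0],"jaw":0.2},{"xyz":[0.52,-0.54,0],"rot":[0,0,0],"jaw":0.2},{"xyz":[0.63,-0.66,0],"rot":[0,0,0],"jaw":0.2}])

```text
time_s: 20.12
tcp_pos: [0.4063, 0.2741, 0.117]
tool_rot: [0.89, 0.456, -0.001, -0.0]
wrist_force: [0.8, -0.9, -1.6]
opening: 0.0544
```

Call:
step_arm(steps=[{"xyz":[0.11,-0.11,0],"rot":[0,0,0],"jaw":0.2},{"xyz":[0.19,-0.2,0],"rot":[0,0,0],"jaw":0.2},{"xyz":[0.24,-0.25,0],"rot":[0,0,0],"jaw":0.2},{"xyz":[0.26,-0.27,0],"rot":[0,0,0],"jaw":0.2},{"xyz":[0.26,-0.27,0.05],"rot":[0,0,0],"jaw":0.2}])

```text
time_s: 20.53
tcp_pos: [0.3954, 0.3474, 0.1095]
tool_rot: [0.89, 0.456, 0.001, -0.0]
wrist_force: [0.2, 0.0, -2.4]
opening: 0.0548
```

Call:
step_arm(steps=[{"xyz":[0,0,0.05],"rot":[0,0,0],"jaw":0.2},{"xyz":[0,0,0.12],"rot":[0,0,0],"jaw":0.2},{"xyz":[0,0,0.18],"rot":[0,0,0],"jaw":0.2},{"xyz":[0,0,0.2],"rot":[0,0,0],"jaw":0.2},{"xyz":[0,0,0.2],"rot":[0,0,0],"jaw":0.2}])

```text
time_s: 20.95
tcp_pos: [0.3935, 0.3443, 0.0663]
tool_rot: [0.891, 0.455, -0.002, 0.0]
wrist_force: [0.0, 0.0, -2.5]
opening: 0.0549
```

```bash
python3 -c "
from h import *
go((.3965,.3475,.039),psi=-35.8)
s=cam('side');p=read_state()['tcp_pos']
a=np.linspace(0,6.3,40)
def circ(p,r,z): return np.c_[p[0]+r*np.cos(a),p[1]+r*np.sin(a),0*a+z]
b=p[2]-.029
crop(s,100,120,160,120,5,'s14.png',[(circ(p,.024,b),(0,0,255)),(circ(p,.027,b+.073),(0,0,255))])
"
```

```text
t 20.95 pos [0.3935 0.3443 0.0663] psi -35.9 open 0.0549 F [ 0.   0.  -2.5] q [ 0.62  0.03  2.07 -0.    1.05  1.24]
(0.3965, 0.3475, 0.039) xyz [0.022 0.003 0.136] mm 27.6 rot [-0.0004  0.0014 -0.0006]
```

View pics/s14.png

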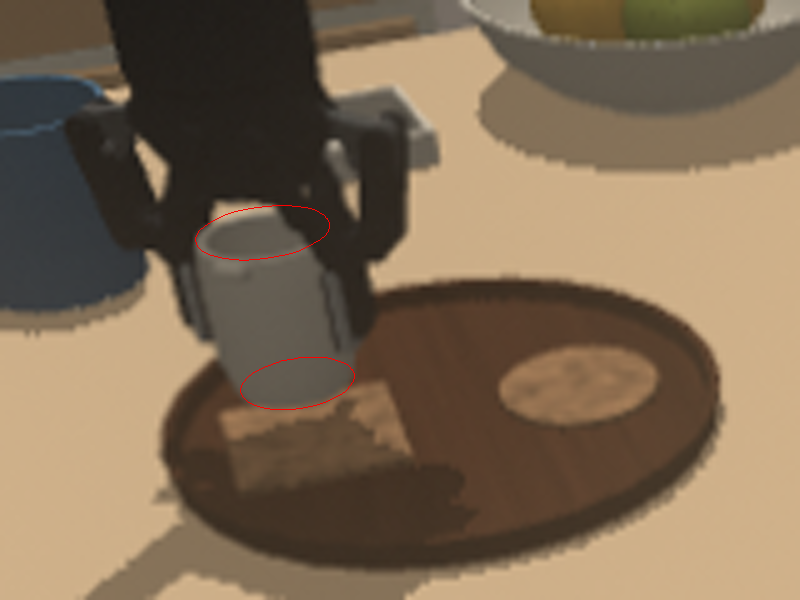

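Call:
step_arm(steps=[{"xyz":[0.005,0.003,0.02],"rot":[0,0,0],"jaw":0.2},{"xyz":[0.005,0.003,0.04],"rot":[0,0,0],"jaw":0.2},{"xyz":[0.005,0.003,0.04],"rot":[0,0,0],"jaw":0.2},{"xyz":[0.005,0.003,0.04],"rot":[0,0,0],"jaw":0.2}])

```text
time_s: 21.33
tcp_pos: [0.3957, 0.3467, 0.0608]
tool_rot: [0.89, 0.455, 0.0, -0.0]
wrist_force: [-0.2, -0.6, -2.3]
opening: 0.0545
```

```bash
python3 -c "
from h import *
go((.3965,.3475,.040),psi=-35.8)"
```

```text
t 21.3333 pos [0.3957 0.3467 0.0608] psi -35.81 open 0.0545 F [-0.2 -0.6 -2.3] q [ 0.62  0.04  2.07 -0.    1.03  1.24]
(0.3965, 0.3475, 0.04) xyz [0.005 0.001 0.104] mm 20.8 rot [ 0.     -0.     -0.0001]
```

Call:
step_arm(steps=[{"xyz":[0.005,0.001,0.03],"rot":[0,0,0],"jaw":0.2},{"xyz":[0.005,0.001,0.06],"rot":[0,0,0],"jaw":0.2},{"xyz":[0.005,0.001,0.085],"rot":[0,0,0],"jaw":0.2},{"xyz":[0.005,0.001,0.1],"rot":[0,0,0],"jaw":0.2},{"xyz":[0.005,0.001,0.1],"rot":[0,0,0],"jaw":0.2}])

```text
time_s: 21.75
tcp_pos: [0.3959, 0.347, 0.0397]
tool_rot: [0.89, 0.455, -0.001, 0.0]
wrist_force: [-0.2, 0.5, -1.6]
opening: 0.0549
```

Call:
step_arm(steps=[{"xyz":[0,0,0.0],"rot":[0,0,0],"jaw":0.2},{"xyz":[0,0,0.003],"rot":[0,0,0],"jaw":0.2},{"xyz":[0,0,0.003],"rot":[0,0,0],"jaw":0.2},{"xyz":[0,0,0.003],"rot":[0,0,0],"jaw":0.2}])

```text
time_s: 22.08
tcp_pos: [0.3965, 0.3475, 0.0403]
tool_rot: [0.89, 0.455, 0.0, -0.0]
wrist_force: [0.2, -0.1, -1.3]
opening: 0.0548
```

Call:
step_arm(steps=[{"xyz":[0,0,0.003],"rot":[0,0,0],"jaw":0.2},{"xyz":[0,0,0.006],"rot":[0,0,0],"jaw":0.2},{"xyz":[0,0,0.006],"rot":[0,0,0],"jaw":0.2}])

```text
time_s: 22.33
tcp_pos: [0.3965, 0.3475, 0.0392]
tool_rot: [0.89, 0.455, 0.0, -0.0]
wrist_force: [-0.2, -1.0, -0.2]
opening: 0.0548
```

Call:
step_arm(steps=[{"xyz":[0,0,0.002],"rot":[0,0,0],"jaw":0.2},{"xyz":[0,0,0.003],"rot":[0,0,0],"jaw":0.2},{"xyz":[0,0,0.003],"rot":[0,0,0],"jaw":0.2}])

```text
time_s: 22.58
tcp_pos: [0.3965, 0.3475, 0.0392]
tool_rot: [0.89, 0.455, -0.0, 0.0]
wrist_force: [-3.2, -2.1, 6.4]
opening: 0.0552
```

Contact. Release.

Call:
step_arm(steps=[{"xyz":[0,0,0.0],"rot":[0,0,0],"jaw":-0.25},{"xyz":[0,0,0.0],"rot":[0,0,0],"jaw":-0.4},{"xyz":[0,0,0],"rot":[0,0,0],"jaw":-0.6},{"xyz":[0,0,0],"rot":[0,0,0],"jaw":-0.8},{"xyz":[0,0,0],"rot":[0,0,0],"jaw":-1}])

```text
time_s: 23.0
tcp_pos: [0.3964, 0.3475, 0.0383]
tool_rot: [0.89, 0.455, 0.0, -0.0]
wrist_force: [-0.3, 0.3, 0.0]
opening: 0.0851
```

Call:
step_arm(steps=[{"xyz":[0,0,0],"rot":[0,0,0],"jaw":-1},{"xyz":[0,0,-0.1],"rot":[0,0,0],"jaw":-1},{"xyz":[0,0,-0.25],"rot":[0,0,0],"jaw":-1},{"xyz":[0,0,-0.4],"rot":[0,0,0],"jaw":-1},{"xyz":[0,0,-0.55],"rot":[0,0,0],"jaw":-1}])

```text
time_s: 23.42
tcp_pos: [0.396, 0.3471, 0.1491]
tool_rot: [0.89, 0.455, -0.001, 0.0]
wrist_force: [0.6, 1.1, 1.0]
opening: 0.0854
```

```bash
python3 -c "
from h import *
go((.6445,.085,.15),psi=-96)
s=cam('side')
crop(s,100,120,160,120,5,'s15.png')
"
```

```text
t 23.4167 pos [0.396  0.3471 0.1491] psi -35.82 open 0.0854 F [0.6 1.1 1. ] q [ 0.62 -0.07  2.01  0.    1.2   1.24]
(0.6445, 0.085, 0.15) xyz [-0.336  1.774 -0.005] mm 361.2 rot [1.000e-04 3.000e-04 3.343e-01]
```

View pics/s15.png

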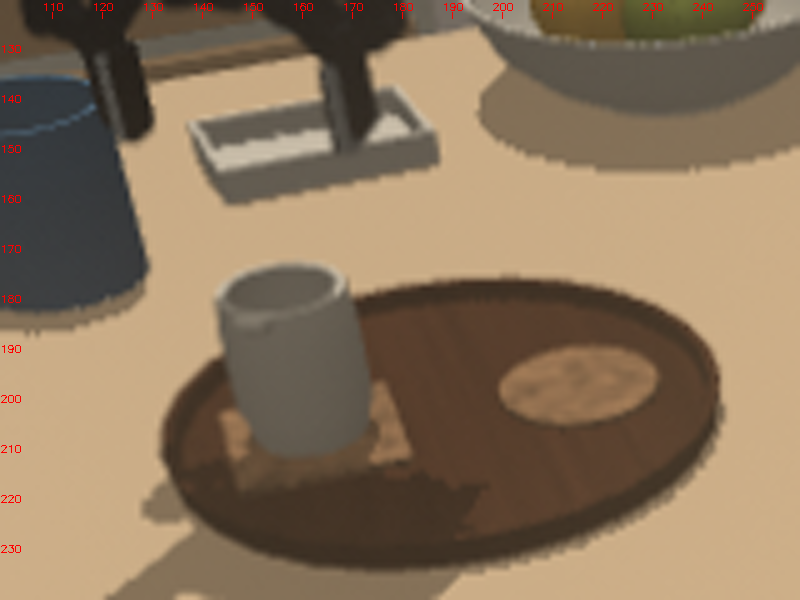

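Call:
step_arm(steps=[{"xyz":[-0.02,0.12,0],"rot":[0,0,0.03],"jaw":-1},{"xyz":[-0.06,0.3,0],"rot":[0,0,0.065],"jaw":-1},{"xyz":[-0.1,0.48,0],"rot":[0,0,0.1],"jaw":-1},{"xyz":[-0.14,0.68,0],"rot":[0,0,0.135],"jaw":-1},{"xyz":[-0.18,0.88,0],"rot":[0,0,0.167],"jaw":-1}])

```text
time_s: 23.88
tcp_pos: [0.5189, 0.214, 0.1483]
tool_rot: [0.978, 0.207, 0.0, -0.0]
wrist_force: [0.3, 1.2, -0.3]
opening: 0.0856
```

```bash
python3 -c "
from h import *
go((.6445,.085,.15),psi=-66)
"
```

```text
t 23.8833 pos [0.5189 0.214  0.1483] psi -66.13 open 0.0856 F [ 0.3  1.2 -0.3] q [0.3  0.01 1.94 0.   1.2  1.45]
(0.6445, 0.085, 0.15) xyz [ 0.313  0.844 -0.008] mm 180.0 rot [-0.     -0.0002 -0.0007]
```

Call:
step_arm(steps=[{"xyz":[0.07,0.2,0],"rot":[0,0,0],"jaw":-1},{"xyz":[0.14,0.38,0],"rot":[0,0,0],"jaw":-1},{"xyz":[0.21,0.56,0],"rot":[0,0,0],"jaw":-1},{"xyz":[0.27,0.73,0],"rot":[0,0,0],"jaw":-1},{"xyz":[0.31,0.83,0.05],"rot":[0,0,0],"jaw":-1}])

```text
time_s: 24.3
tcp_pos: [0.6461, 0.0861, 0.1405]
tool_rot: [0.978, 0.208, 0.003, 0.001]
wrist_force: [0.5, 1.0, 1.1]
opening: 0.0854
```

Call:
step_arm(steps=[{"xyz":[0,0,0.1],"rot":[0,0,0],"jaw":-1},{"xyz":[0,0,0.2],"rot":[0,0,0],"jaw":-1},{"xyz":[0,0,0.25],"rot":[0,0,0],"jaw":-1},{"xyz":[0,0,0.25],"rot":[0,0,0],"jaw":-1},{"xyz":[0,0,0.25],"rot":[0,0,0],"jaw":-1}])

```text
time_s: 24.72
tcp_pos: [0.6419, 0.0892, 0.0877]
tool_rot: [0.978, 0.209, -0.001, -0.0]
wrist_force: [0.1, -0.3, 0.6]
opening: 0.0855
```

```bash
python3 -c "
from h import *
go((.6445,.085,.028),psi=-66)
s=cam('side');crop(s,240,120,160,130,5,'s16.png')
"
```

```text
t 24.7167 pos [0.6419 0.0892 0.0877] psi -65.86 open 0.0855 F [ 0.1 -0.3  0.6] q [0.06 0.26 1.77 0.   1.12 1.2 ]
(0.6445, 0.085, 0.028) xyz [0.004 0.025 0.298] mm 59.9 rot [-0.0002  0.0005  0.0008]
```

View pics/s16.png

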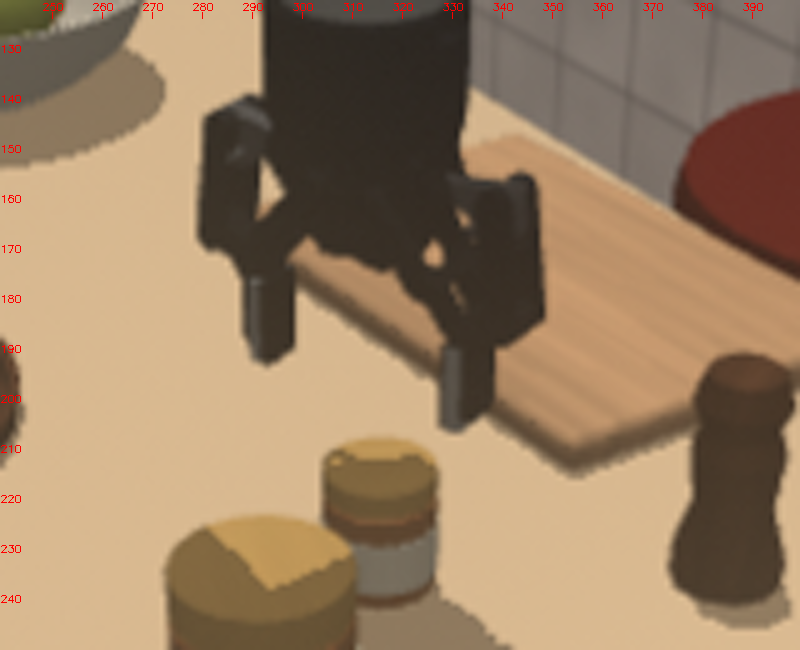

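Call:
step_arm(steps=[{"xyz":[0.004,0.02,0.06],"rot":[0,0,0],"jaw":-1},{"xyz":[0.004,0.022,0.14],"rot":[0,0,0],"jaw":-1},{"xyz":[0.004,0.022,0.22],"rot":[0,0,0],"jaw":-1},{"xyz":[0.004,0.022,0.27],"rot":[0,0,0],"jaw":-1},{"xyz":[0.004,0.022,0.29],"rot":[0,0,0],"jaw":-1}])

```text
time_s: 25.18
tcp_pos: [0.6441, 0.0853, 0.0286]
tool_rot: [0.978, 0.209, -0.001, -0.0]
wrist_force: [0.3, -0.8, 0.2]
opening: 0.0853
```

Call:
step_arm(steps=[{"xyz":[0,0,0],"rot":[0,0,0],"jaw":-1},{"xyz":[0,0,0],"rot":[0,0,0],"jaw":-1},{"xyz":[0,0,0],"rot":[0,0,0],"jaw":-1}])

```text
time_s: 25.43
tcp_pos: [0.6459, 0.0854, 0.0316]
tool_rot: [0.978, 0.209, 0.001, 0.0]
wrist_force: [1.0, -0.0, -1.2]
opening: 0.0855
```

```bash
python3 -c "
from h import *
go((.6445,.085,.028),psi=-66)
s=cam('side');crop(s,240,140,160,120,5,'s17.png')
"
```

```text
t 25.4333 pos [0.6459 0.0854 0.0316] psi -65.87 open 0.0855 F [ 1.  -0.  -1.2] q [ 0.05  0.33  1.79 -0.    1.02  1.2 ]
(0.6445, 0.085, 0.028) xyz [-0.008 -0.001  0.018] mm 3.9 rot [ 0.0003 -0.0006  0.0007]
```

View pics/s17.png

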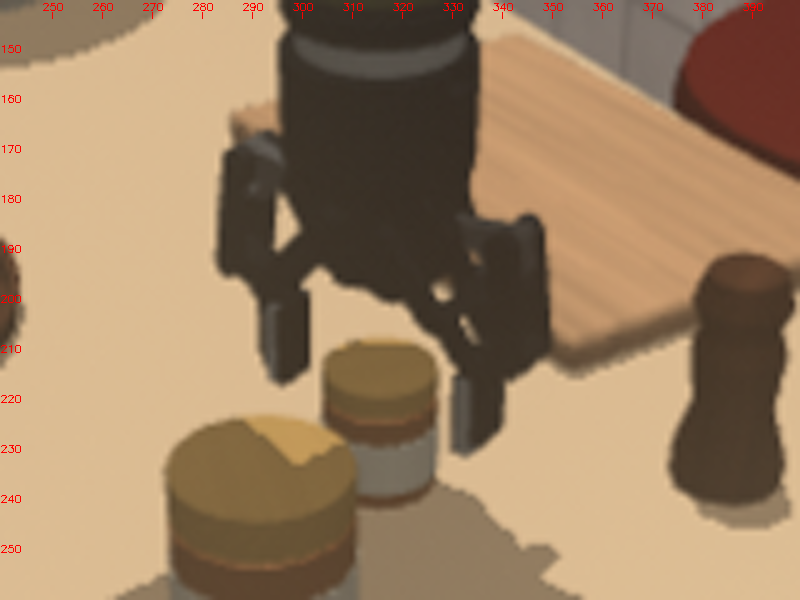

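Call:
step_arm(steps=[{"xyz":[-0.003,0,0.01],"rot":[0,0,0],"jaw":-1},{"xyz":[-0.003,0,0.015],"rot":[0,0,0],"jaw":-0.6},{"xyz":[-0.003,0,0.015],"rot":[0,0,0],"jaw":-0.3},{"xyz":[-0.003,0,0.015],"rot":[0,0,0],"jaw":-0.15},{"xyz":[-0.003,0,0.015],"rot":[0,0,0],"jaw":-0.05}], grip_force=30)

```text
time_s: 25.9
tcp_pos: [0.6446, 0.0851, 0.0276]
tool_rot: [0.978, 0.209, 0.0, 0.0]
wrist_force: [0.1, 0.8, -1.5]
opening: 0.0476
```

Call:
step_arm(steps=[{"xyz":[0,0,0],"rot":[0,0,0],"jaw":0.1},{"xyz":[0,0,0],"rot":[0,0,0],"jaw":0.3},{"xyz":[0,0,0],"rot":[0,0,0],"jaw":0.5},{"xyz":[0,0,0],"rot":[0,0,0],"jaw":0.5},{"xyz":[0,0,0],"rot":[0,0,0],"jaw":0.5}])

```text
time_s: 26.32
tcp_pos: [0.6446, 0.0851, 0.0275]
tool_rot: [0.978, 0.209, 0.0, 0.0]
wrist_force: [0.2, -0.5, 1.5]
opening: 0.0475
```

Call:
step_arm(steps=[{"xyz":[0,0,-0.03],"rot":[0,0,0],"jaw":0.5},{"xyz":[0,0,-0.12],"rot":[0,0,0],"jaw":0.5},{"xyz":[0,0,-0.25],"rot":[0,0,0],"jaw":0.5},{"xyz":[0,0,-0.38],"rot":[0,0,0],"jaw":0.5},{"xyz":[0,0,-0.45],"rot":[0,0,0],"jaw":0.5}])

```text
time_s: 26.73
tcp_pos: [0.6455, 0.0852, 0.1205]
tool_rot: [0.978, 0.209, 0.002, 0.0]
wrist_force: [0.4, -0.6, -0.5]
opening: 0.0471
```

```bash
python3 -c "
from h import *
go((.516,.334,.12),psi=-66)
s=cam('side');crop(s,240,90,160,130,5,'s18.png')
"
```

```text
t 26.7333 pos [0.6455 0.0852 0.1205] psi -65.87 open 0.0471 F [ 0.4 -0.6 -0.5] q [ 0.05  0.22  1.75 -0.    1.16  1.2 ]
(0.516, 0.334, 0.12) xyz [-0.083 -1.4    0.   ] mm 280.5 rot [ 0.0004 -0.001   0.0007]
```

View pics/s18.png

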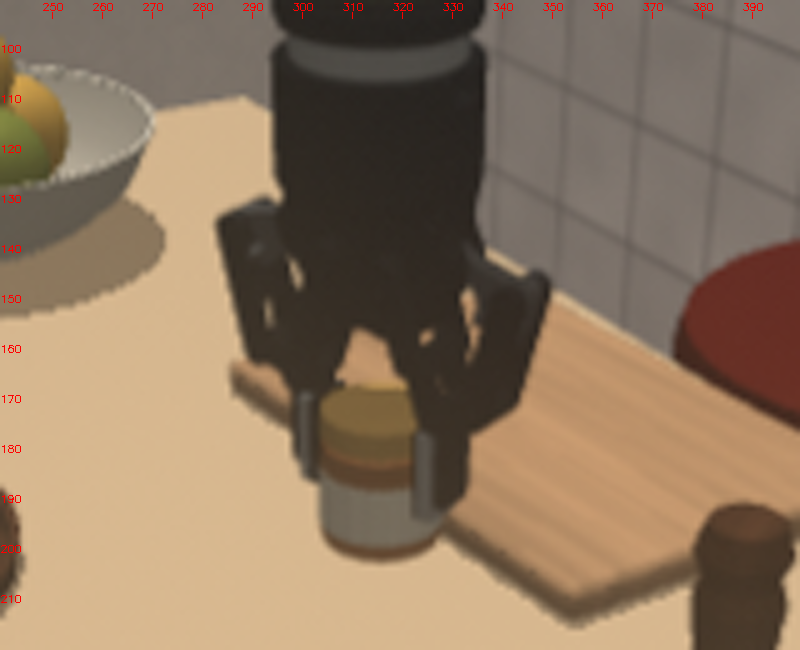

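Jar held upright at (316,180). Carry to the round tray's disc mat.

Call:
step_arm(steps=[{"xyz":[0,-0.08,0],"rot":[0,0,0],"jaw":0.5},{"xyz":[-0.01,-0.22,0],"rot":[0,0,0],"jaw":0.5},{"xyz":[-0.02,-0.4,0],"rot":[0,0,0],"jaw":0.5},{"xyz":[-0.035,-0.58,0],"rot":[0,0,0],"jaw":0.5},{"xyz":[-0.045,-0.76,0],"rot":[0,0,0],"jaw":0.5}])

```text
time_s: 27.2
tcp_pos: [0.5714, 0.2213, 0.1148]
tool_rot: [0.978, 0.209, -0.002, -0.0]
wrist_force: [0.5, -0.3, -1.0]
opening: 0.0475
```

Call:
step_arm(steps=[{"xyz":[-0.01,-0.18,0],"rot":[0,0,0],"jaw":0.5},{"xyz":[-0.02,-0.34,0],"rot":[0,0,0],"jaw":0.5},{"xyz":[-0.03,-0.48,0],"rot":[0,0,0],"jaw":0.5},{"xyz":[-0.035,-0.59,0],"rot":[0,0,0],"jaw":0.5},{"xyz":[-0.038,-0.64,0],"rot":[0,0,0],"jaw":0.5}])

```text
time_s: 27.62
tcp_pos: [0.5116, 0.336, 0.115]
tool_rot: [0.978, 0.21, -0.002, 0.0]
wrist_force: [0.0, 0.3, -0.8]
opening: 0.0476
```

Call:
step_arm(steps=[{"xyz":[0,0,0.05],"rot":[0,0,0],"jaw":0.5},{"xyz":[0,0,0.13],"rot":[0,0,0],"jaw":0.5},{"xyz":[0,0,0.22],"rot":[0,0,0],"jaw":0.5},{"xyz":[0,0,0.27],"rot":[0,0,0],"jaw":0.5},{"xyz":[0,0,0.28],"rot":[0,0,0],"jaw":0.5}])

```text
time_s: 28.03
tcp_pos: [0.5129, 0.3316, 0.0571]
tool_rot: [0.978, 0.208, -0.003, 0.001]
wrist_force: [-1.2, -1.3, -2.3]
opening: 0.0471
```

Call:
step_arm(steps=[{"xyz":[0,0,0],"rot":[0,0,0],"jaw":0.5},{"xyz":[0,0,0],"rot":[0,0,0],"jaw":0.5},{"xyz":[0,0,0],"rot":[0,0,0],"jaw":0.5}])

```text
time_s: 28.28
tcp_pos: [0.5159, 0.3339, 0.0625]
tool_rot: [0.978, 0.209, 0.001, -0.0]
wrist_force: [0.0, 0.5, -1.2]
opening: 0.0474
```

```bash
python3 -c "
from h import *
go((.516,.334,.0385),psi=-66)
s=cam('side');p=read_state()['tcp_pos']
a=np.linspace(0,6.3,40)
def circ(p,r,z): return np.c_[p[0]+r*np.cos(a),p[1]+r*np.sin(a),0*a+z]
b=p[2]-.0275
crop(s,140,110,160,120,5,'s19.png',[(circ(p,.024,b),(0,0,255)),(circ(p,.024,b+.056),(0,0,255))])
"
```

```text
t 28.2833 pos [0.5159 0.3339 0.0625] psi -65.91 open 0.0474 F [ 0.   0.5 -1.2] q [ 0.49  0.22  1.86 -0.    1.06  1.64]
(0.516, 0.334, 0.0385) xyz [ 0.001 -0.     0.12 ] mm 24.0 rot [-0.     -0.0006  0.0005]
```

View pics/s19.png

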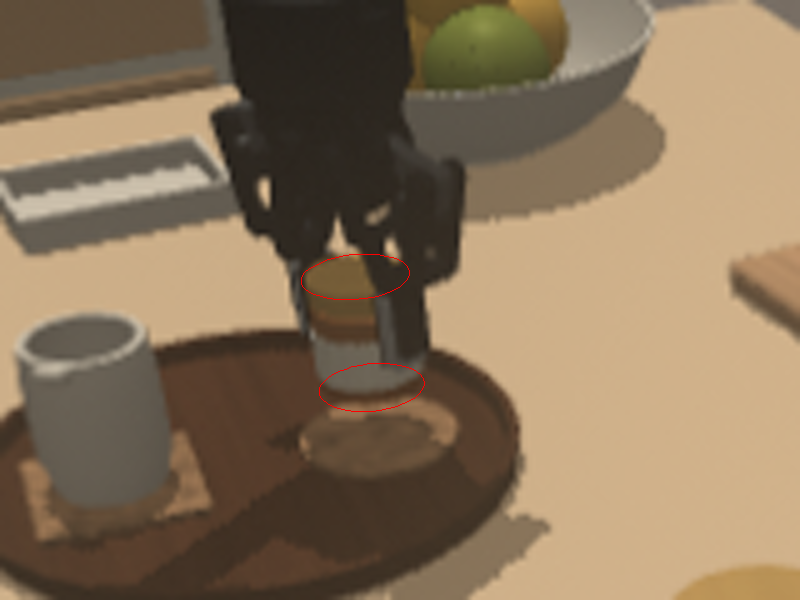

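Call:
step_arm(steps=[{"xyz":[0,0,0.03],"rot":[0,0,0],"jaw":0.5},{"xyz":[0,0,0.06],"rot":[0,0,0],"jaw":0.5},{"xyz":[0,0,0.09],"rot":[0,0,0],"jaw":0.5},{"xyz":[0,0,0.105],"rot":[0,0,0],"jaw":0.5},{"xyz":[0,0,0.11],"rot":[0,0,0],"jaw":0.5}])

```text
time_s: 28.75
tcp_pos: [0.514, 0.3335, 0.0379]
tool_rot: [0.978, 0.209, -0.001, 0.0]
wrist_force: [0.2, 0.1, -1.5]
opening: 0.0476
```

Call:
step_arm(steps=[{"xyz":[0,0,0.0],"rot":[0,0,0],"jaw":0.5},{"xyz":[0,0,0.005],"rot":[0,0,0],"jaw":0.5},{"xyz":[0,0,0.005],"rot":[0,0,0],"jaw":0.5},{"xyz":[0,0,0.005],"rot":[0,0,0],"jaw":0.5}])

```text
time_s: 29.08
tcp_pos: [0.515, 0.334, 0.0386]
tool_rot: [0.978, 0.209, 0.0, -0.0]
wrist_force: [0.4, 0.1, -1.2]
opening: 0.0474
```

Call:
step_arm(steps=[{"xyz":[0,0,0.003],"rot":[0,0,0],"jaw":0.5},{"xyz":[0,0,0.005],"rot":[0,0,0],"jaw":0.5},{"xyz":[0,0,0.005],"rot":[0,0,0],"jaw":0.5}])

```text
time_s: 29.33
tcp_pos: [0.515, 0.334, 0.0376]
tool_rot: [0.978, 0.209, 0.0, -0.0]
wrist_force: [0.5, 0.4, -0.4]
opening: 0.0477
```

Call:
step_arm(steps=[{"xyz":[0,0,0.002],"rot":[0,0,0],"jaw":0.5},{"xyz":[0,0,0.003],"rot":[0,0,0],"jaw":0.5},{"xyz":[0,0,0.003],"rot":[0,0,0],"jaw":0.5}])

```text
time_s: 29.58
tcp_pos: [0.5151, 0.334, 0.0376]
tool_rot: [0.978, 0.209, 0.0, -0.0]
wrist_force: [-2.5, -1.7, 5.7]
opening: 0.0474
```

Call:
step_arm(steps=[{"xyz":[0,0,0.0],"rot":[0,0,0],"jaw":0.0},{"xyz":[0,0,0.0],"rot":[0,0,0],"jaw":-0.15},{"xyz":[0,0,0],"rot":[0,0,0],"jaw":-0.4},{"xyz":[0,0,0],"rot":[0,0,0],"jaw":-0.7},{"xyz":[0,0,0],"rot":[0,0,0],"jaw":-1}])

```text
time_s: 30.0
tcp_pos: [0.5148, 0.3338, 0.0364]
tool_rot: [0.978, 0.209, -0.0, -0.0]
wrist_force: [0.6, 0.2, 0.2]
opening: 0.0808
```

Call:
step_arm(steps=[{"xyz":[0,0,0],"rot":[0,0,0],"jaw":-1},{"xyz":[0,0,-0.1],"rot":[0,0,0],"jaw":-1},{"xyz":[0,0,-0.25],"rot":[0,0,0],"jaw":-1},{"xyz":[0,0,-0.4],"rot":[0,0,0],"jaw":-1},{"xyz":[0,0,-0.58],"rot":[0,0,0],"jaw":-1}])

```text
time_s: 30.42
tcp_pos: [0.5137, 0.3333, 0.1521]
tool_rot: [0.978, 0.209, -0.002, 0.0]
wrist_force: [1.7, -0.3, 0.1]
opening: 0.0854
```

Call:
step_arm(steps=[{"xyz":[0,0,-0.15],"rot":[0,0,0],"jaw":-1},{"xyz":[-0.1,-0.1,-0.3],"rot":[0,0,0],"jaw":-1},{"xyz":[-0.2,-0.22,-0.4],"rot":[0,0,0],"jaw":-1},{"xyz":[-0.3,-0.35,-0.4],"rot":[0,0,0],"jaw":-1},{"xyz":[-0.4,-0.5,-0.4],"rot":[0,0,0],"jaw":-1}])

```text
time_s: 30.83
tcp_pos: [0.401, 0.3931, 0.2355]
tool_rot: [0.978, 0.208, 0.002, -0.001]
wrist_force: [-0.6, 0.2, -0.9]
opening: 0.0855
```

Call:
step_arm(steps=[{"xyz":[0,-0.15,0],"rot":[0,0,0],"jaw":-1},{"xyz":[0,-0.3,0],"rot":[0,0,0],"jaw":-1},{"xyz":[0,-0.4,0],"rot":[0,0,0],"jaw":-1},{"xyz":[0,-0.4,0],"rot":[0,0,0],"jaw":-1}])

```text
time_s: 31.17
tcp_pos: [0.3664, 0.4681, 0.2327]
tool_rot: [0.978, 0.211, -0.0, -0.001]
wrist_force: [0.4, -0.4, -0.9]
opening: 0.0852
```

```bash
python3 -c "
from h import *
go((.516,.334,.2),psi=-66)
for n in('top','side'):
  c=cam(n);crop(c,0,0,640,480,1,n+'F.png',[])
  if n=='top': crop(c,390,190,100,130,5,'tF1.png');crop(c,110,225,120,120,5,'tF2.png')
  else: crop(c,280,320,220,150,3.6,'sF1.png');crop(c,120,140,150,100,5,'sF2.png')
"
python3 - <<'E'
import cv2,numpy as np
a=[cv2.imread(f'pics/{n}.png') for n in('tF1','tF2')]
h=650;o=np.hstack([cv2.copyMakeBorder(x,0,h-x.shape[0],0,0,0) for x in a]);cv2.imwrite('pics/tF.png',cv2.resize(o,(None),fx=.7,fy=.7) if o.shape[1]>800 else o)
E
```

```text
t 31.1667 pos [0.3664 0.4681 0.2327] psi -65.66 open 0.0852 F [ 0.4 -0.4 -0.9] q [0.82 0.01 1.79 0.   1.34 1.96]
(0.516, 0.334, 0.2) xyz [0.405 0.919 0.162] mm 203.5 rot [-0.0004 -0.      0.0019]
```

View pics/topF.png

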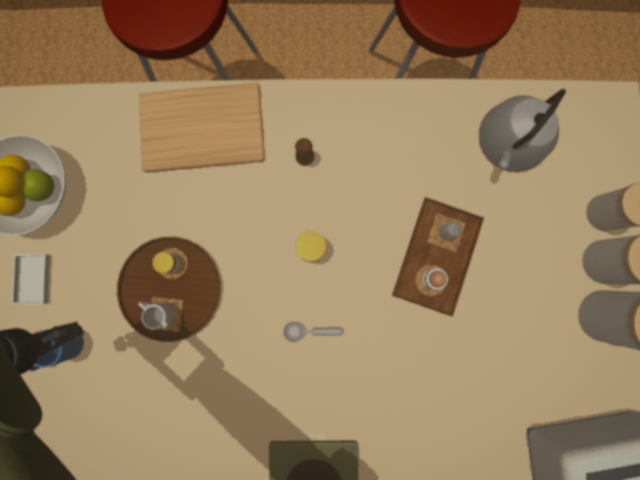

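View pics/sideF.png

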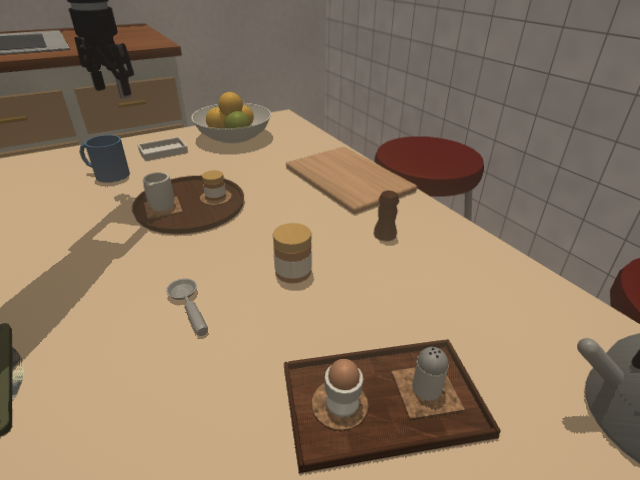

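View pics/tF.png

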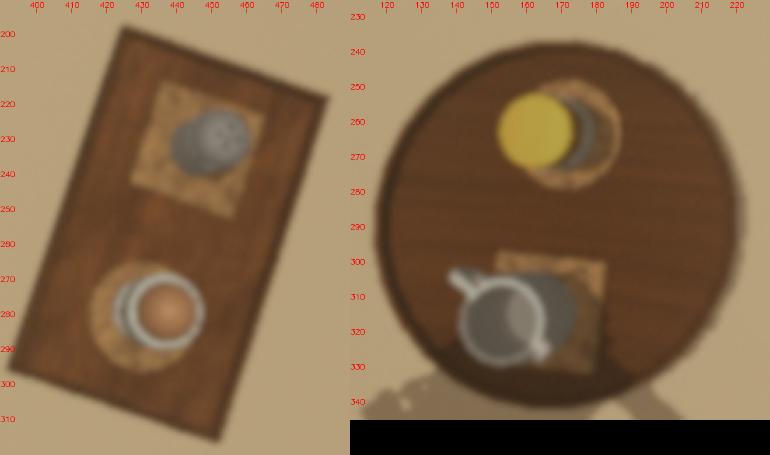

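View pics/sF1.png

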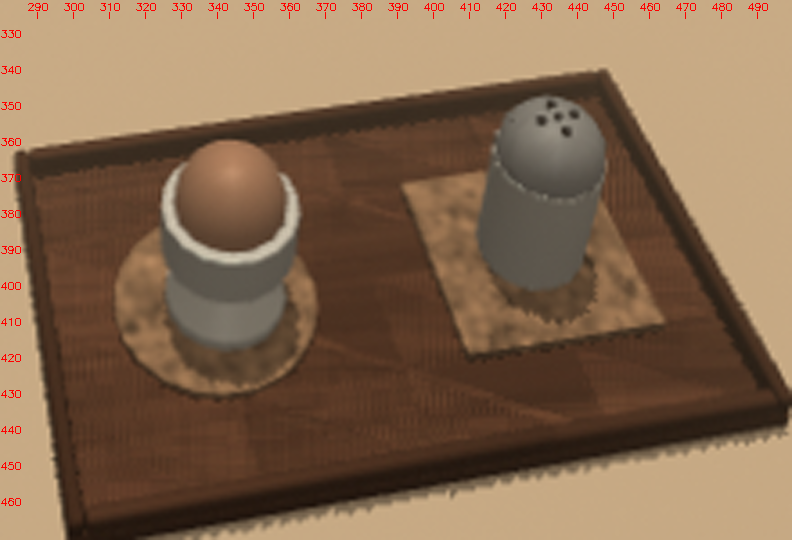

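View pics/sF2.png

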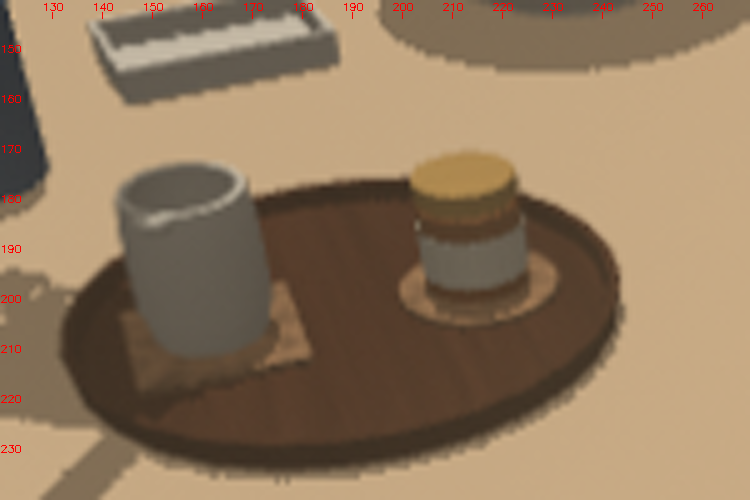

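Run:
```python
from h import *
t=cam("top");s=cam("side")
M=dict(jar=(.5151,.3323,.5163,.3351),jug=(.3957,.3458,.3969,.3489),egg=(.4707,-.2806,.4715,-.2793),salt=(.5819,-.320,.5855,-.3199))
for n,z,a,zs,b in [("jar",.066,(162.6,262.6),.066,(212.5,174.6)),("jug",.083,(152.9,316.6),.083,(156,177.5)),("egg",.062,(437.1,278.9),.062,(342.5,381.5)),("salt",.075,(453.5,229.7),.01,(427.7,390.5))]:
    A=unproj(t,[a],z)[0];B=unproj(s,[b],zs)[0]; m=np.array(M[n])
    print(n,"top err mm",((A[:2]-m[:2])*1000).round(1),"side err",((B[:2]-m[2:])*1000).round(1))
a=np.linspace(0,6.3,40)
def circ(p,r,z): return np.c_[p[0]+r*np.cos(a),p[1]+r*np.sin(a),0*a+z]
G=(0,255,0)
m=lambda n:M[n][2:]
crop(s,280,320,220,150,3.6,'sG1.png',[(circ(m('egg'),.022,.01),G),(circ(m('egg'),.024,.062),G),(circ(m('salt'),.02,.01),G),(circ(m('salt'),.02,.062),G)])
crop(s,120,140,150,100,5,'sG2.png',[(circ(m('jug'),.024,.01),G),(circ(m('jug'),.027,.083),G),(circ(m('jar'),.024,.01),G),(circ(m('jar'),.024,.066),G)])
```

```text
jar top err mm [-1.   1.5] side err [0.8 0.1]
jug top err mm [-0.1  1.1] side err [-0.2 -2.3]
egg top err mm [ 1.5 -1.8] side err [-2.1 -7. ]
salt top err mm [-0.4  0.4] side err [-0.8 -3.5]
```

View pics/sG1.png

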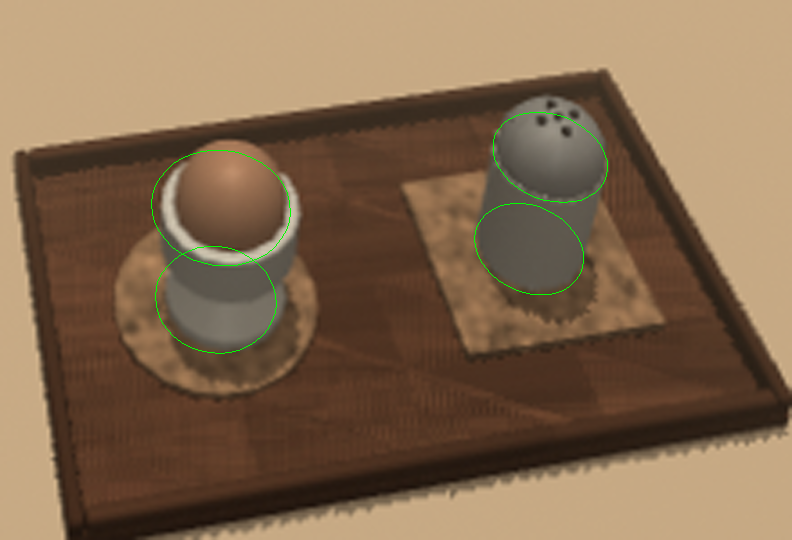

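View pics/sG2.png

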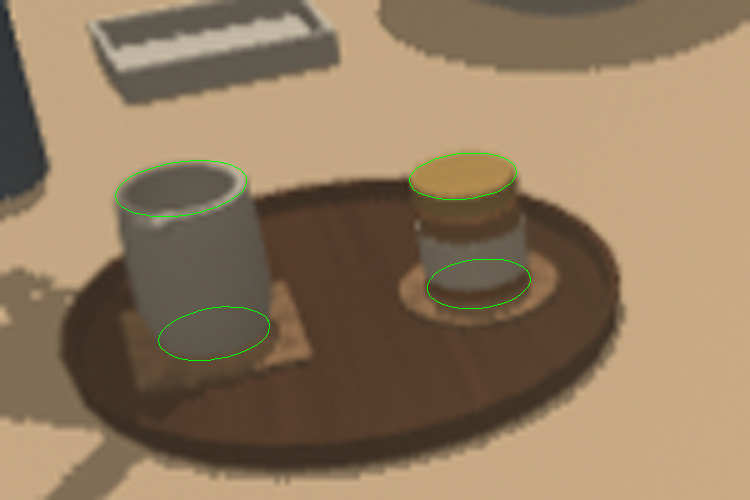

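```bash
python3 -c "
from cell import job,read_state
print(read_state()['wrist_force']);print(job.sign_off())"
```

```text
[-0.31411084  0.23949989 -0.28181155]
the job is handed in; nothing more can be done
None
```

I set all four things on their mats in the order asked and handed the job in at about 31 s. On the oblong tray the egg cup is on the round mat and the salt shaker on the square mat. On the round tray the milk jug is on the square mat and the small jam jar on the round mat. Each piece was lowered until a light contact force showed, then released.

- **Final pictures:** Both cameras show all four upright. The large jar and pepper mill appear unmoved at the same pixels as at the start, the gripper was clear of everything, and the wrist force was about zero.
- **Centring:** The salt shaker, jug and jam jar measure within about 2 mm of their mat centres by the top camera and within about 3.5 mm by the side camera.
- **Disagreement:** The egg cup measures about 2 mm off centre from the top. A hand-picked rim point in the side view gave about 7 mm, but the outline overlaid on that same view suggests about 3 mm. It stands well within the mat, and I left it there.
- **Unexpected reading:** The jug closed to 55 mm in the gripper instead of the expected 58 mm. It was still held firmly and level throughout.

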